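Open the roll-top cabinet and clear the blocked burner tube

TASK

Raise the slatted shutter of the roll-top cabinet all the way up so that it stays open by itself, and take out the push rod that lies inside. Push the rod's thin steel shaft into the near mouth of the clamped burner tube, so that the stuck slug drops out of the far end into the tray, and leave the rod in the tube. Leave the jar and the can where they stand.

Things in the scene. Friction and masses are not known exactly. Their poses are not given: they have to be found in the camera images.
- cabinet: Fixed wooden roll-top cabinet left or right of the midline, 344 deep (x) x 340 wide (y) x 247 high. Half-round side walls (radius 172 about the shutter axis, inner faces 312 apart). Origin at bench level under the shutter axis, mid-width; x points to its back, y along its width. Front sill at x -158, 85 high; floor top at z 16. Fixed rear hood from 110 degrees back.
- shutter_axis (a point): Centre of the circular side tracks: 75 above the cabinet's origin. The shutter turns about the cabinet's y axis through this point.
- shutter (a joint): Slatted shutter on circular tracks (outer radius 154). Rad: 0 = closed (lower rail just above the sill), 1.57 = fully up and back, at the stop. About 5 N at the tab lifts it. Let go below about 1.0 it falls shut; from 1.0 to 1.25 friction may hold it; beyond that it settles fully open.
- tab_grip (a point): Grip point in the flat wooden pull tab at the middle of the lower rail, at radius 186 from the shutter axis: 12 degrees above level on the front (-x) side when closed, 102 degrees (over the top) when open. The tab sticks out radially (radius 154 to 206), 14 thick along the cabinet's y, 32 along the arc. Pinch it across the 14; it can turn between the fingers.
- rod: Loose push rod, 230 long, 120 g: wooden handle 34 dia. x 100, steel shaft 18 dia. x 130. Origin on its axis where they meet, x to the shaft's tip; mass centre about 12 behind it. Starts level in the cabinet, 65 before the shutter axis, 65 above the bench, tip to the cabinet's +y, on rests 14 wide under the handle's rear end and the shaft (about 90 ahead of the origin).
- rod_grip (a point): Point on the rod's axis in the handle, 35 behind the origin: a good place to grip.
- rod_tip (a point): Centre of the end face of the rod's steel shaft, 130 from the rod's origin.
- stand: Fixed stand on the other side of the midline: board 260 x 130 x 12 with a clamped steel tube and, beyond its far end, a catch tray (x 105 to 250, y within 60, floor z 12, walls to z 52, end wall z 60). Origin at bench level under the tube's near mouth, x along the tube to the far mouth. The board begins 10 before the near mouth.
- tube_near (a point): Centre of the near mouth of the tube, 90 above the bench. The tube is level, 100 long, 43 outside dia., 31 bore, open at both ends; the rod's handle (34) cannot enter, so the shaft goes in 130 at most.
- tube_far (a point): Centre of the far mouth of the tube, above the edge of the tray.
- slug: Loose slug of set mortar inside the tube: cylinder 27 dia. x 60 long, 70 g, origin at its centre, x axis along its length. A push of about 1 to 2 N moves it along the bore.
- jar: Bystander: white plastic jar 72 dia. x 100 high, origin at the centre of its underside.
- can: Bystander: bare metal can 68 dia. x 100 high standing beside the stand, origin at the centre of its underside.

How it is judged (in metres and radians):
On the way, in this order (a step that is already met when the one before it is completed fails the run):
1. the shutter is fully raised and stays open with nothing touching it (value of joint shutter above 1.35 rad and contact force between the fingers and shutter below 0.1 N), for 0.4 s.
2. the rod's shaft enters the near mouth of the tube while the slug is still in the tube (x of rod_tip in the frame of stand between 0.005 and 0.06 m and y of rod_tip in the frame of stand between -0.02 and 0.02 m and z of rod_tip in the frame of stand between 0.07 and 0.11 m and x of slug in the frame of stand below 0.1 m and z of slug in the frame of stand above 0.07 m), for 0.05 s.
At the end, for the whole second after the job is handed in: The shutter stays open (over 1.35 of 1.57 rad), the slug lies at rest in the tray beyond the tube's far mouth, and the rod has been let go and rests with its shaft at least 30 mm inside the tube (value of joint shutter above 1.35 rad and x of slug in the frame of stand between 0.105 and 0.25 m and y of slug in the frame of stand between -0.065 and 0.065 m and z of slug in the frame of stand below 0.065 m and linear speed of each of slug, rod below 0.03 m/s and x of rod_tip in the frame of stand above 0.03 m and y of rod_tip in the frame of stand between -0.02 and 0.02 m and z of rod_tip in the frame of stand between 0.07 and 0.11 m); the robot touches nothing.
It fails at once if the jar or the can is moved more than 30 mm (distance of any of jar, can from where it was at the start of the episode above 0.03 m).
It also fails if it takes over 72 s, if anything falls off the work surface, if the arm or the gripper's body presses on something with over 40 N, if the wrist force passes 120 N, or if a joint passes its speed limit or range.

ROBOT

A 6-joint arm with a two-finger parallel gripper is mounted at the origin on the work surface. World frame = base frame: x ahead of the robot, y to its left, z up, the work surface at z = 0. Lengths are in m, angles in degrees, forces in N, time in s.
With the tool pointing down it reaches from about 0.35 to 0.775 m from the base axis. Payload 5.5 kg.
Tool frame: the origin (TCP) lies on the centre line of the jaws, within the pads' length; the fingertips stand 14 mm ahead of it and the grasp point (between the pads) lies 5 mm behind it; z points along the fingers, x is the direction in which the jaws open and shut, and the axes are right-handed (so a half turn about z gives the same grasp; the last joint's range is limited). The gripper opens to 85 mm and grips with 20 to 120 N. Pads are 22 mm wide; open, the fingers measure 114 mm over their backs; the gripper's body (76 mm by 85 mm) begins 54 mm behind the grasp point. The pads swing forward as they close: fully open they stand 13 mm farther back than shut.
Start: joints at [56.574, 17.945, 2.641, 74.691, 0, 82.002], TCP at [0.247, 0.519, 0.245] pointing down, gripper open.
Joint ranges: [-158.12, 158.12], [-49.38, 96.58], [-58.88, 72.47], [-126.05, 133.96], [-84.25, 85.87], [-180, 180]. Speed limits (degrees/s): [147.25, 147.25, 180, 180, 180, 180].

INTERFACE

Orientations are given as [roll, pitch, yaw] about the fixed x, y, z axes, in that order (R = Rz(yaw) Ry(pitch) Rx(roll)).
In Python, from cell import robot gives the robot as it stands.
- The arm moves only by the tool jog_arm, never from a script. Its argument "steps" is one flat list of numbers, 4 for each row, row after row: the shift along the tool's x, y, z in cm, then the turn about the tool's z in rad. In form: [tx, ty, tz, yaw, tx, ty, tz, yaw, ...]. A call has 1 to 10 rows; each row shifts and turns the pose as measured when the row begins, along the tool's axes as they then stand; what a row does not reach is not made up. A row lasts 1/12 s, in which the tool goes at most 41.7 mm and 7.16 degrees, less where a joint would pass 70% of its speed; a pose out of reach is approached as far as the arm can. A call with a gripper value outside its range is refused whole. "grip" is the opening, from -1 (shut) to 1 (fully open), set as the call begins (left out, the last holds). The fingers move at their own pace and stop on an object; "force" is the grip in N (left out, the last holds). Time passes only in rows, so rows that do not move let the fingers close. It gives the time, the measured TCP pose, the force and the opening at its end, in the units of the state.
- robot.read_state(): the state, without advancing time (a new reading comes with each control period).
- robot.get_image(name): name is "side" or "top" or "wrist"; returns a dict with "pixels" (420x560x3 uint8, red, green, blue), "fov_y" (degrees; the focal length in pixels is half the picture's height over the tangent of half this angle, whatever the lens; pixels are square), "cx", "cy" (the principal point, pixels), "R" (3x3) and "t" (3): a world point X has camera coordinates R X + t. Camera axes: x right, y down, z forward; pixel columns grow to the right and rows downward; lengths in m; the calibration is good to about 2 mm. A picture is of the moment at which its call begins. There is no depth.
- robot.close_job(): hands the job in, once; it reports no verdict.
Trained networks look in a picture, given as the dict that the camera call returned (one of the last four; its "shot" number tells which), for a name from the list of things; names that differ only in an ending like _2 or _b are one class to them, and where a whole thing is asked for, a point or a joint stands for the part that bears it (a point fixed in the world has none). Each returns a list of dicts, best first, with "p" (0 to 1); they miss things now and then, are a little off and sometimes report something else, mostly with a low value. They report only what shows in the picture. A call takes as long as a camera call.
- robot.search_frame(name, picture): "uv" ([column, row] in pixels, amid what is visible of it).
- robot.trace(name, picture): "mask" (420x560 bool, what is visible of it) and "uv" ([column, row] in pixels, amid what is visible of it).
The state is a dict: "time": time; "q": joint angles; "dq": joint speeds; "joint_efforts": joint torques, N m; "tool_pos": TCP position; "ee_rot": TCP orientation; "force": force on the tool from outside, world axes, zero at the start; "wrist_torque": the same for the moment, N m; "opening": finger opening in m.
Only numpy, scipy, OpenCV 4.12 (cv2) and the standard library are available. Lean on these libraries where they do the work, as an engineer would, in place of code of your own. Each camera call takes 0.05 s, during which the arm holds its last target.

## Working session

There is one attempt and no reset: what is moved stays moved. The work goes in short steps, Python scripts to look and compute and a tool call to move; the robot and the scene stay as the last step left them, time stands still between calls to the robot, and variables do not carry over. Pictures are saved under pics/ and viewed, and the job is handed in when it is done.

Besides the shell and the picture viewer there is one more tool, called as a command line: name --argument value ..., lists and objects as JSON in quotes. jog_arm: Moves the arm, as the interface text tells. Its arguments: {"type":"object","properties":{"steps":{"type":"array"},"grip":{"type":"number"},"force":{"type":"number"}},"required":["steps"]}

```bash
ls; mkdir -p pics; cat > h.py <<'E'
from cell import robot
import numpy as np, cv2
from scipy.spatial.transform import Rotation as Ro
def save(d,n): cv2.imwrite('pics/'+n+'.png',cv2.cvtColor(np.ascontiguousarray(d['pixels']),cv2.COLOR_RGB2BGR))
def K(d):
    f=210/np.tan(np.radians(d['fov_y'])/2); return np.array([[f,0,d['cx']],[0,f,d['cy']],[0,0,1]])
def proj(d,X):
    X=np.atleast_2d(X); c=X@np.array(d['R']).T+np.array(d['t']); p=c@K(d).T; return p[:,:2]/p[:,2:]
def ray(d,uv):
    R=np.array(d['R']);o=-R.T@np.array(d['t']);v=R.T@np.linalg.inv(K(d))@np.array([uv[0],uv[1],1.]);return o,v/np.linalg.norm(v)
def atz(d,uv,z):
    o,v=ray(d,uv);return o+v*(z-o[2])/v[2]
def tri(pairs):
    A=np.zeros((3,3));b=np.zeros(3)
    for d,uv in pairs:
        o,v=ray(d,uv);P=np.eye(3)-np.outer(v,v);A+=P;b+=P@o
    X=np.linalg.solve(A,b); return X,[np.linalg.norm(proj(d,X)[0]-uv) for d,uv in pairs]
def loc(target):
    s=robot.read_state();R=Ro.from_euler('xyz',s['ee_rot'],degrees=True).as_matrix()
    return R.T@(np.array(target)-np.array(s['tool_pos']))*100
E
python3 - <<'E'
from h import *
np.set_printoptions(precision=4,suppress=True)
s=robot.read_state();print(s)
for n in ['side','top','wrist']:
    d=robot.get_image(n);save(d,n+'0');print(n,d['fov_y'],d['cx'],d['cy'],-np.array(d['R']).T@d['t'],d['R'],d.keys())
    for k in ['tab_grip','shutter','rod','stand','tube_near','tube_far','jar','can','cabinet']:
        r=robot.search_frame(k,d)
        print(k,[(np.round(x['uv'],1).tolist(),round(x['p'],2)) for x in r[:3]])
E
```

```text
pics
{'time': 0.0, 'q': array([56.5737, 17.9912,  2.5757, 74.69  , -0.0007, 82.001 ]), 'dq': array([-0.0296, -0.077 ,  0.1023,  0.0252,  0.0347, -0.079 ]), 'joint_efforts': array([  0.0019, -48.0624,  29.8536,   0.0192,   0.0002,  -0.    ]), 'tool_pos': array([0.2466, 0.5189, 0.2444]), 'ee_rot': array([-179.986 ,    0.1045,   64.5726]), 'force': array([1.2388, 0.4586, 0.4804]), 'wrist_torque': array([-0.0512,  0.0331,  0.0217]), 'opening': 0.08563677148503901}
side 48.02412491455846 275.8285964503677 206.47401300674971 [0.4943 0.4022 1.1972] [[-0.9844 -0.176   0.0043]
 [-0.1684  0.9344 -0.3139]
 [ 0.0512 -0.3098 -0.9494]] dict_keys(['pixels', 'fov_y', 'cx', 'cy', 'R', 't', 'shot'])
tab_grip [([249.8, 286.0], 0.62), ([230.9, 287.4], 0.19)]
shutter [([248.8, 286.1], 0.98)]
rod []
stand [([232.3, 98.5], 0.97)]
tube_near [([231.5, 95.0], 0.61)]
tube_far [([228.1, 96.7], 0.9), ([231.7, 280.6], 0.6)]
jar []
can [([342.0, 219.3], 0.21)]
cabinet [([230.0, 284.7], 0.8)]
top 54.11642757651904 276.5369216815191 210.7263161701136 [0.4102 0.0127 1.0251] [[-0.0113 -0.9994 -0.0313]
 [-0.9888  0.0158 -0.1483]
 [ 0.1487  0.0293 -0.9885]] dict_keys(['pixels', 'fov_y', 'cx', 'cy', 'R', 't', 'shot'])
tab_grip [([175.3, 197.1], 0.9)]
shutter [([177.5, 199.4], 0.82)]
rod [([404.7, 141.5], 0.21)]
stand [([407.3, 137.4], 0.62), ([177.3, 196.3], 0.49)]
tube_near [([407.3, 140.1], 0.82)]
tube_far [([407.2, 138.5], 0.74)]
jar [([279.5, 284.2], 0.85), ([173.0, 196.9], 0.47)]
can [([354.1, 171.8], 0.87)]
cabinet [([174.9, 180.9], 0.8)]
wrist 61.165422320069915 278.6306284273781 215.30160711036524 [0.1773 0.5521 0.3747] [[ 0.4295  0.903  -0.0002]
 [ 0.8613 -0.4096  0.3007]
 [ 0.2715 -0.1294 -0.9537]] dict_keys(['pixels', 'fov_y', 'cx', 'cy', 'R', 't', 'shot'])
tab_grip []
shutter []
rod []
stand []
tube_near [([258.0, 384.9], 0.27)]
tube_far []
jar []
can []
cabinet [([261.0, 385.7], 0.78)]
```

View pics/side0.png

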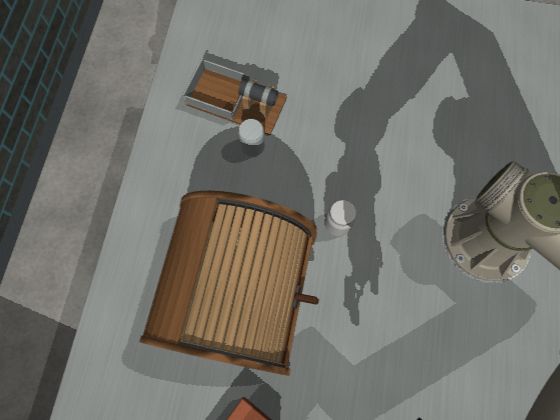

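View pics/top0.png

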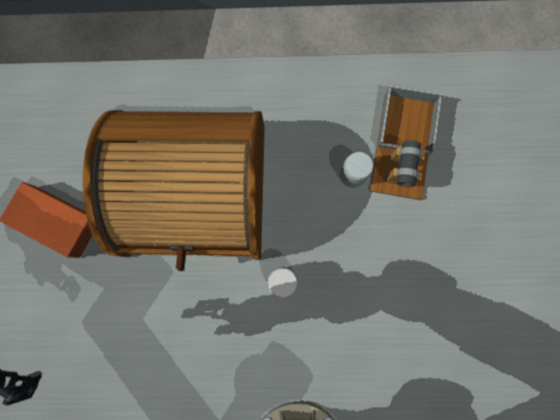

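View pics/wrist0.png

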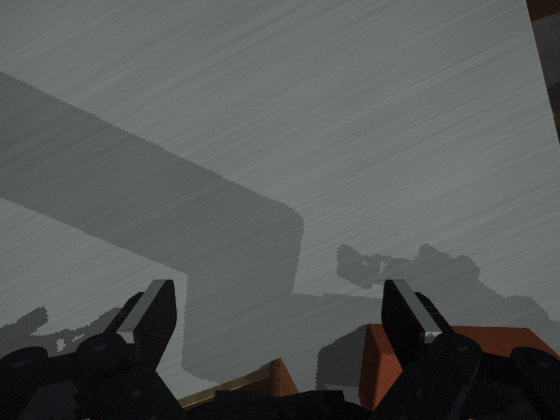

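```bash
python3 - <<'E'
from h import *
a=cv2.imread('pics/side0.png');b=cv2.imread('pics/top0.png')
def z(im,x,y,w,h,s,n):cv2.imwrite('pics/'+n+'.png',cv2.resize(im[y:y+h,x:x+w],None,fx=s,fy=s,interpolation=cv2.INTER_CUBIC))
z(a,130,180,200,200,3,'s_cab');z(b,75,100,200,180,3,'t_cab')
z(a,180,40,120,110,5,'s_st');z(b,335,80,120,125,5-.2,'t_st')
E
```

```text
(no output)
```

View pics/s_cab.png

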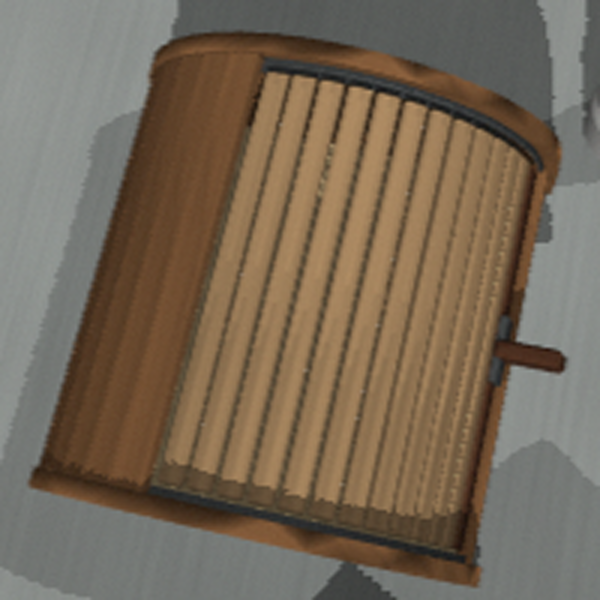

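View pics/t_cab.png

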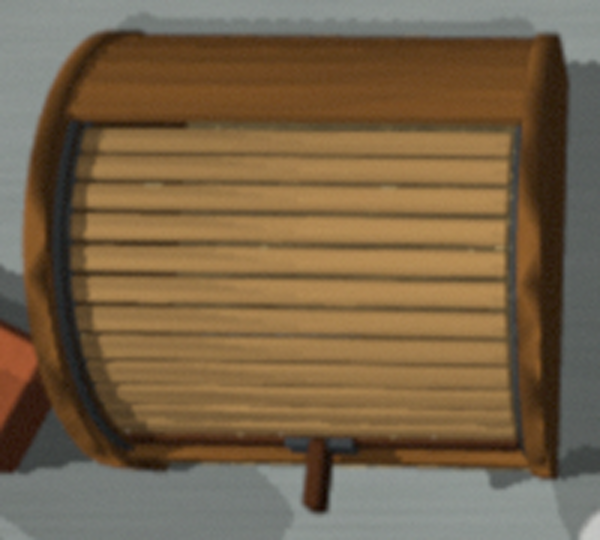

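View pics/s_st.png

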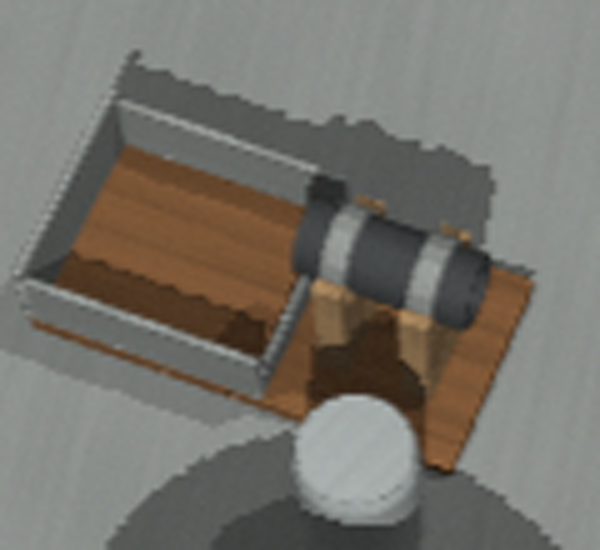

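View pics/t_st.png

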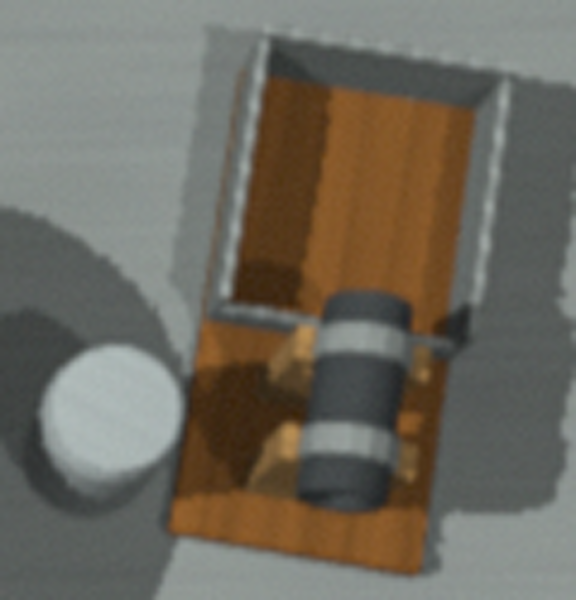

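```bash
cat > fit.py <<'E'
from h import *
from scipy.optimize import least_squares, minimize
np.set_printoptions(precision=4,suppress=True)
def T(p,X):
    c,s=np.cos(p[2]),np.sin(p[2]);X=np.atleast_2d(X)
    return np.c_[p[0]+c*X[:,0]-s*X[:,1],p[1]+s*X[:,0]+c*X[:,1],X[:,2]]
def cabpts():
    a=np.radians(np.arange(0,181,4));P=[]
    for y in(-.17,.17):
        P+=[(-.172*np.cos(t),y,.075+.172*np.sin(t)) for t in a]+[(-.172,y,0),(.172,y,0)]
    return np.array(P)
E
python3 - <<'E'
from fit import *
S=robot.get_image('side');Tp=robot.get_image('top')
M={}
for n,d in(('s',S),('t',Tp)):
    for k in('cabinet','shutter'):
        r=robot.trace(k,d); print(n,k,[(x['p'],x['mask'].sum(),x['uv']) for x in r])
        if r: 
            m=r[0]['mask'];M[n,k]=m;o=np.array(d['pixels']).copy();o[m]=o[m]//2+[0,120,0]
            cv2.imwrite(f'pics/m_{n}_{k}.png',o[:,:,::-1])
import pickle;pickle.dump((S,Tp,M),open('d0.pkl','wb'))
# stand
obj=np.array([[-.01,.065,.012],[-.01,-.065,.012]])
ps=[(180+448/5,40+470/5),(180+535/5,40+283/5)]
pt=[(335+168/4.8,80+527/4.8),(335+420/4.8,80+574/4.8)]
for o,a,b in zip(obj,ps,pt): print(o,tri([(S,a),(Tp,b)]),atz(S,a,.012),atz(Tp,b,.012))
E
```

```text
s cabinet [(0.83, np.int64(23581), [230.2, 284.5]), (0.56, np.int64(840), [340.4, 218.0]), (0.16, np.int64(4355), [232.1, 96.4])]
s shutter [(0.56, np.int64(14229), [249.0, 286.4])]
t cabinet [(0.66, np.int64(25299), [177.0, 182.5])]
t shutter [(0.64, np.int64(15232), [175.5, 196.5])]
[-0.01   0.065  0.012] (array([ 0.6125, -0.1916,  0.0102]), [np.float64(0.1846627865041919), np.float64(0.20700109357051086)]) [ 0.6128 -0.191   0.012 ] [ 0.6117 -0.1911  0.012 ]
[-0.01  -0.065  0.012] (array([ 0.5858, -0.3213,  0.0051]), [np.float64(0.042633455621578935), np.float64(0.049570231146750784)]) [ 0.5851 -0.317   0.012 ] [ 0.5847 -0.3191  0.012 ]
```

```bash
cat > f2.py <<'E'
from fit import *
import pickle
S,Tp,M=pickle.load(open('d0.pkl','rb'))
def tabless(m): return cv2.morphologyEx(m.astype(np.uint8),cv2.MORPH_OPEN,np.ones((15,15)))
C=cabpts()
def cost(p):
    c=0
    for n,d in(('s',S),('t',Tp)):
        h=cv2.convexHull(proj(d,T(p,C)).astype(np.float32))
        im=np.zeros((420,560),np.uint8);cv2.fillConvexPoly(im,np.round(h*16).astype(int),1,shift=4)
        c+=(im!=G[n]).sum()
    return c
G={n:tabless(M[n,'cabinet']) for n in'st'}
best=min((minimize(cost,[.55,.25,a],method='Nelder-Mead',options=dict(initial_simplex=[[.55,.25,a],[.58,.25,a],[.55,.28,a],[.55,.25,a+.1]])) for a in(-.1,0,.1)),key=lambda r:r.fun)
p=best.x;print(p,np.degrees(p[2]),best.fun)
ax=.186;tab=lambda r,t:[-r*np.cos(np.radians(t)),0,.075+r*np.sin(np.radians(t))]
print('tabtip closed',T(p,[tab(.206,12),tab(.154,12)]))
q=np.array([.6,-.254,np.radians(-12)])
def dr(d,n):
    o=np.ascontiguousarray(np.array(d['pixels'])[:,:,::-1]);o=cv2.resize(o,None,fx=1.4,fy=1.4)
    P=lambda X:[tuple(np.round(u*1.4).astype(int)) for u in proj(d,X)]
    for X in T(p,C),: 
        for u in P(X):cv2.circle(o,u,1,(0,255,0),-1)
    for u in P(T(p,[tab(.206,12),tab(.154,12)])):cv2.circle(o,u,2,(255,0,255),-1)
    for u in P(T(p,[[-.065,y,.065] for y in np.linspace(-.15,.15,7)])):cv2.circle(o,u,2,(255,0,0),-1)
    cv2.imwrite('pics/'+n+'.png',o)
dr(S,'fs');dr(Tp,'ft')
E
python3 f2.py
```

```text
[ 0.6206  0.2476 -0.0247] -1.4153323640136546 1754.0
tabtip closed [[0.4192 0.2526 0.1178]
 [0.47   0.2513 0.107 ]]
```

View pics/fs.png

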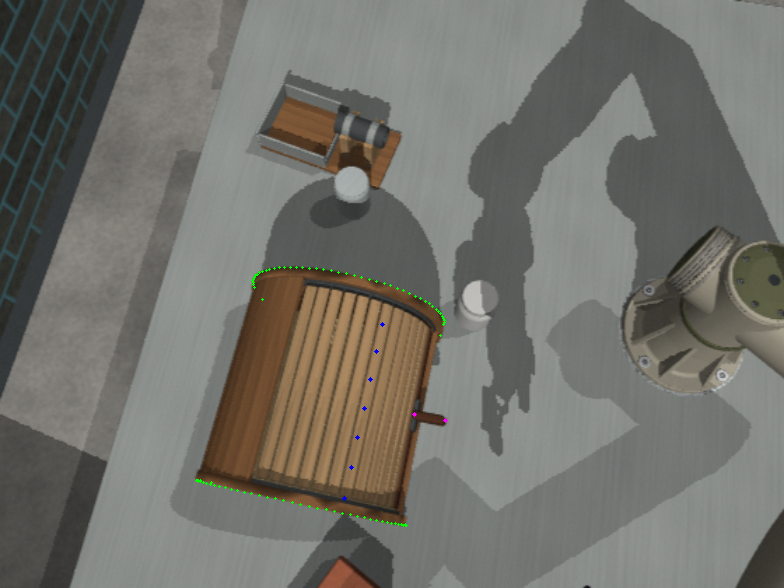

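View pics/ft.png

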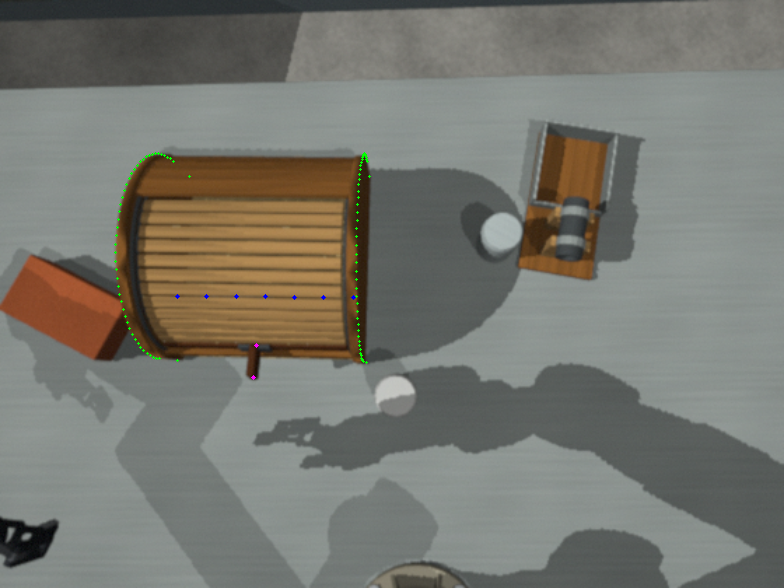

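```bash
cat >> h.py <<'E'
def wrap(a): return (a+180)%360-180
def plan(wps,step=.035):
    """wps: (x,y,z,yaw) list; print rows"""
    s=robot.read_state();p=np.array(s['tool_pos']);y=s['ee_rot'][2]
    for w in wps:
        d=np.array(w[:3])-p;dy=wrap(w[3]-y)
        n=max(1,int(np.ceil(max(np.linalg.norm(d)/step,abs(dy)/6.5)-1e-6)));rows=[]
        for i in range(n):
            R=Ro.from_euler('xyz',[180,0,y],degrees=True).as_matrix()
            l=R.T@d/n*100;rows.append([round(v,2)+0. for v in l]+[round(-np.radians(dy)/n,3)+0.])
            p=p+d/n;y+=dy/n
        print(w,n);print(', '.join(str(float(v)) for r in rows for v in r))
def st():
    s=robot.read_state();print({k:np.round(s[k],4).tolist() for k in('time','tool_pos','ee_rot','q','force','opening')})
E
python3 - <<'E'
from h import *
plan([(.437,.252,.2,88.6),(.4387,.252,.109,88.6)])
E
```

```text
(0.437, 0.252, 0.2, 88.6) 10
-1.6, 2.86, 0.45, -0.042, -1.72, 2.8, 0.45, -0.042, -1.83, 2.72, 0.45, -0.042, -1.94, 2.64, 0.45, -0.042, -2.05, 2.56, 0.45, -0.042, -2.16, 2.47, 0.45, -0.042, -2.26, 2.38, 0.45, -0.042, -2.36, 2.28, 0.45, -0.042, -2.45, 2.18, 0.45, -0.042, -2.54, 2.07, 0.45, -0.042
(0.4387, 0.252, 0.109, 88.6) 3
0.0, 0.06, 3.03, 0.0, 0.0, 0.06, 3.03, 0.0, 0.0, 0.06, 3.03, 0.0
```

jog_arm --steps '[-1.6,2.9,0.4,-0.042,-1.7,2.8,0.4,-0.042,-1.8,2.7,0.4,-0.042,-1.9,2.6,0.4,-0.042,-2.0,2.6,0.4,-0.042,-2.2,2.5,0.4,-0.042,-2.3,2.4,0.4,-0.042,-2.4,2.3,0.4,-0.042,-2.4,2.2,0.4,-0.042,-2.5,2.1,0.4,-0.042]' --grip 0.2

```text
time: 2.63
tool_pos: [0.4464, 0.251, 0.2045]
ee_rot: [179.8, -0.4, 90.6]
force: [-0.3, -0.1, -0.1]
opening: 0.0513
```

```bash
python3 - <<'E'
from h import *
st()
plan([(.4387,.252,.165,88.6),(.4387,.252,.109,88.6)])
d=robot.get_image('wrist');save(d,'w1')
for t in[[.4192,.2526,.1178],[.4387,.2521,.1137]]:print(proj(d,t))
E
```

```text
{'time': 2.6333, 'tool_pos': [0.4464, 0.251, 0.2045], 'ee_rot': [179.7713, -0.3516, 90.5927], 'q': [20.2189, 11.6618, -11.4762, 66.5285, 0.2544, 19.6277], 'force': [-0.2752, -0.0775, -0.0638], 'opening': 0.0513}
(0.4387, 0.252, 0.165, 88.6) 2
0.05, -0.39, 1.98, 0.017, 0.05, -0.39, 1.98, 0.017
(0.4387, 0.252, 0.109, 88.6) 2
0.0, 0.0, 2.8, 0.0, 0.0, 0.0, 2.8, 0.0
[[281.22683881 186.7423998 ]]
[[280.00651672 214.6418986 ]]
```

View pics/w1.png

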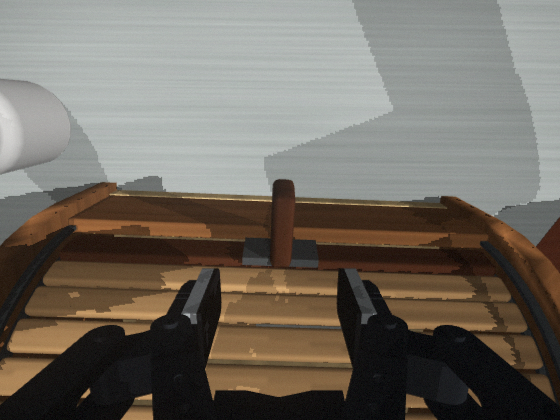

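jog_arm --steps '[0,-0.4,2,0.015,0,-0.4,2,0.015,0,0,2.8,0,0,0,2.6,0,0,0,0,0]'

```text
time: 3.1
tool_pos: [0.4479, 0.2437, 0.1088]
ee_rot: [179.3, -0.3, 88.0]
force: [-1.2, -1.2, 0.6]
opening: 0.0512
```

```bash
python3 - <<'E'
from h import *
st()
plan([(.4387,.252,.109,88.6)])
d=robot.get_image('wrist');save(d,'w2')
E
```

```text
{'time': 3.1, 'tool_pos': [0.4479, 0.2437, 0.1088], 'ee_rot': [179.2632, -0.304, 87.9623], 'q': [19.515, 15.106, -21.3066, 52.7905, 0.0121, 21.5547], 'force': [-1.2242, -1.232, 0.6163], 'opening': 0.0512}
(0.4387, 0.252, 0.109, 88.6) 1
0.8, -0.95, -0.02, -0.011
```

View pics/w2.png

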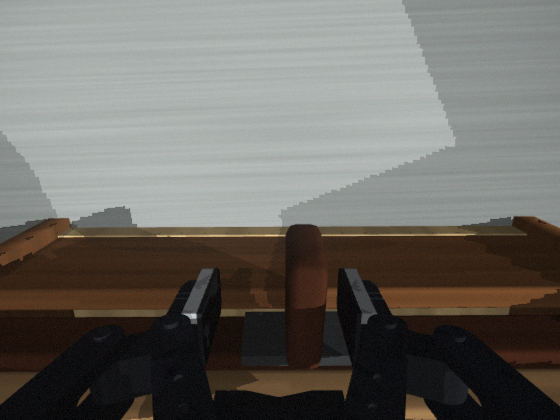

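jog_arm --steps '[0.8,-0.9,0,0,0,0,0,0]'

```text
time: 3.32
tool_pos: [0.4402, 0.2534, 0.1127]
ee_rot: [179.1, -0.4, 87.9]
force: [-0.6, 0.5, 0.5]
opening: 0.0513
```

```bash
python3 - <<'E'
from h import *
st()
plan([(.4387,.252,.109,88.6)])
E
```

```text
{'time': 3.3167, 'tool_pos': [0.4402, 0.2534, 0.1127], 'ee_rot': [179.1157, -0.3869, 87.9178], 'q': [20.8542, 14.5628, -21.429, 53.0431, 0.0117, 22.9395], 'force': [-0.6119, 0.5325, 0.4847], 'opening': 0.0513}
(0.4387, 0.252, 0.109, 88.6) 1
-0.14, -0.15, 0.37, -0.012
```

Close on the tab.

jog_arm --steps '[-0.1,-0.1,0.4,0,0,0,0,0,0,0,0,0,0,0,0,0,0,0,0,0,0,0,0,0]' --grip -1 --force 40

```text
time: 3.82
tool_pos: [0.4408, 0.2537, 0.1129]
ee_rot: [178.7, -0.4, 88.1]
force: [0.6, 0.0, -5.1]
opening: 0.0134
```

```bash
python3 - <<'E'
from h import *
st()
d=robot.get_image('wrist');save(d,'w3')
# arc: incremental from start angle
s=robot.read_state();p=np.array([.6206,.2476]);psi=np.radians(-1.4)
for a in range(12,103,6):
    x=-.186*np.cos(np.radians(a)); print(a,np.round([.6206+x*np.cos(psi),.2476+x*np.sin(psi),.075-.005+.186*np.sin(np.radians(a))],4))
E
```

```text
{'time': 3.8167, 'tool_pos': [0.4408, 0.2537, 0.1129], 'ee_rot': [178.6932, -0.3857, 88.0586], 'q': [20.9574, 14.3546, -21.6972, 52.5943, -0.1532, 22.9014], 'force': [0.6363, 0.0356, -5.1032], 'opening': 0.0134}
12 [0.4387 0.252  0.1087]
18 [0.4438 0.2519 0.1275]
24 [0.4507 0.2518 0.1457]
30 [0.4596 0.2515 0.163 ]
36 [0.4702 0.2513 0.1793]
42 [0.4824 0.251  0.1945]
48 [0.4962 0.2506 0.2082]
54 [0.5113 0.2503 0.2205]
60 [0.5276 0.2499 0.2311]
66 [0.545  0.2494 0.2399]
72 [0.5631 0.249  0.2469]
78 [0.5819 0.2485 0.2519]
84 [0.6012 0.2481 0.255 ]
90 [0.6206 0.2476 0.256 ]
96 [0.64   0.2471 0.255 ]
102 [0.6593 0.2467 0.2519]
```

View pics/w3.png

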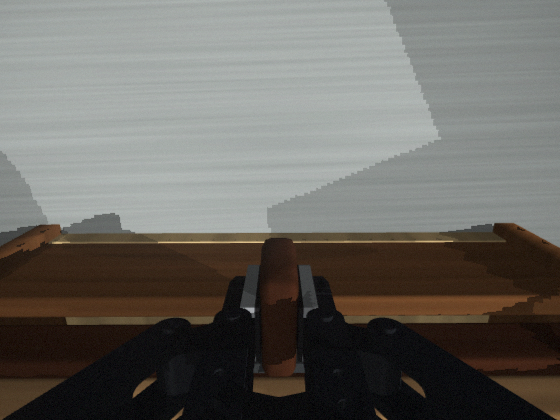

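jog_arm --steps '[0,0.5,-1.9,0,0,0.7,-1.8,0,0,0.9,-1.7,0,0,1.1,-1.6,0,0,1.2,-1.5,0,0,1.4,-1.4,0]'

```text
time: 4.37
tool_pos: [0.494, 0.2519, 0.2069]
ee_rot: [179.5, -0.4, 88.1]
force: [1.9, 3.4, -11.4]
opening: 0.0132
```

```bash
python3 - <<'E'
from h import *
st()
E
```

```text
{'time': 4.3667, 'tool_pos': [0.494, 0.2519, 0.2069], 'ee_rot': [179.5242, -0.3888, 88.1236], 'q': [18.6225, 15.9814, -5.4756, 67.9612, 0.1975, 20.5015], 'force': [1.9281, 3.4379, -11.4063], 'opening': 0.0132}
```

jog_arm --steps '[0,1.6,-1.3,0,0,1.6,-1.1,0,0,1.7,-0.9,0,0,1.8,-0.7,0,0,1.9,-0.5,0,0,1.9,-0.3,0]'

```text
time: 4.87
tool_pos: [0.591, 0.2487, 0.2536]
ee_rot: [-178.9, -0.4, 88.2]
force: [-3.7, 0.3, 0.9]
opening: 0.0134
```

```bash
python3 - <<'E'
from h import *
st();plan([(.64,.2471,.255,88),(.6593,.2467,.252,88)],.02)
E
```

```text
{'time': 4.8667, 'tool_pos': [0.591, 0.2487, 0.2536], 'ee_rot': [-178.9473, -0.3538, 88.2243], 'q': [15.3653, 26.292, 16.0927, 80.7024, 0.6483, 17.1326], 'force': [-3.6994, 0.275, 0.9232], 'opening': 0.0134}
(0.64, 0.2471, 0.255, 88) 3
0.0, 1.63, -0.05, 0.001, 0.0, 1.63, -0.05, 0.001, 0.0, 1.63, -0.05, 0.001
(0.6593, 0.2467, 0.252, 88) 1
0.03, 1.93, 0.3, 0.0
```

jog_arm --steps '[0,1.6,-0.2,0,0,1.6,0,0,0,1.6,0.1,0,0,1.9,0.3,0,0,0,0,0]'

```text
time: 5.28
tool_pos: [0.6597, 0.2465, 0.2516]
ee_rot: [-178.6, -0.4, 88.2]
force: [1.6, -0.1, -3.2]
opening: 0.013
```

```bash
python3 - <<'E'
from h import *
st()
for n in('side','top'): save(robot.get_image(n),n+'2')
E
```

```text
{'time': 5.2833, 'tool_pos': [0.6597, 0.2465, 0.2516], 'ee_rot': [-178.6208, -0.4041, 88.1726], 'q': [13.6528, 34.7469, 29.6455, 86.12, 0.7574, 15.4672], 'force': [1.6403, -0.122, -3.2499], 'opening': 0.013}
```

View pics/side2.png

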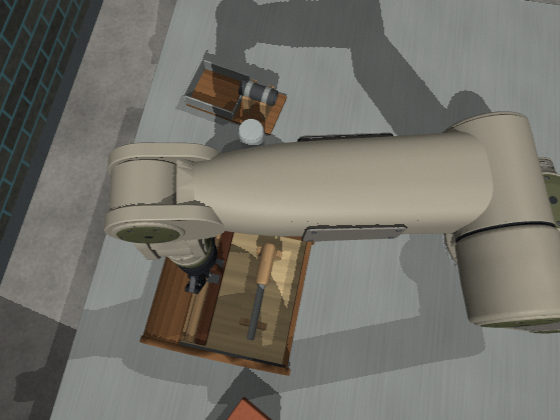

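View pics/top2.png

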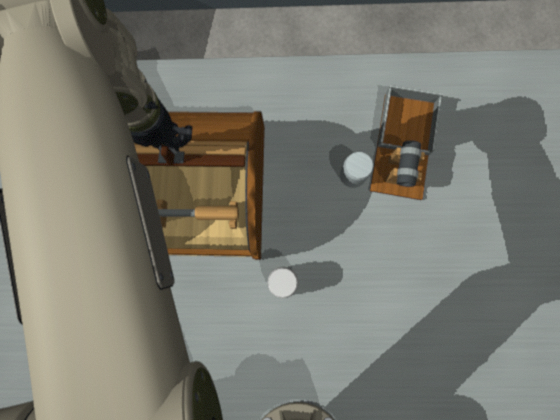

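jog_arm --steps '[0,0,0,0,0,0,0,0,0,0,0,0,0,0,0,0,0,0,-1.5,0,0,0,-2.5,0,0,0,-2.5,0]' --grip 0.2

```text
time: 5.97
tool_pos: [0.6532, 0.2467, 0.3143]
ee_rot: [-177.8, -0.3, 88.3]
force: [-0.3, 1.5, 0.1]
opening: 0.0515
```

```bash
python3 - <<'E'
from h import *
np.set_printoptions(precision=4,suppress=True)
st();D={}
for n in('side','top','wrist'):
    d=robot.get_image(n);save(d,n+'3');D[n]=d
    for k in('rod','rod_grip','rod_tip','jar','can'):
        r=robot.trace(k,d);print(n,k,[(x['p'],int(x['mask'].sum()),np.round(x['uv'],1).tolist()) for x in r[:2]])
    r=robot.trace('rod',d)
    if r:
        o=np.array(d['pixels']).copy();m=r[0]['mask'];o[m]=o[m]//2+[0,120,0];cv2.imwrite(f'pics/rod_{n}.png',o[:,:,::-1])
        D[n+'m']=m
import pickle;pickle.dump(D,open('d1.pkl','wb'))
E
```

```text
{'time': 5.9667, 'tool_pos': [0.6532, 0.2467, 0.3143], 'ee_rot': [-177.8169, -0.307, 88.2957], 'q': [13.7501, 35.9485, 40.4775, 96.5515, 0.8773, 15.4331], 'force': [-0.3089, 1.5059, 0.1052], 'opening': 0.0515}
side rod [(0.62, 1022, [263.1, 280.8])]
side rod_grip [(0.95, 1042, [263.1, 281.8])]
side rod_tip [(0.87, 936, [263.0, 277.2])]
side jar []
side can [(0.53, 237, [251.8, 127.1])]
top rod [(0.91, 865, [202.5, 209.9])]
top rod_grip [(0.43, 2243, [188.7, 148.8])]
top rod_tip [(0.78, 839, [204.8, 211.5])]
top jar [(0.94, 788, [281.3, 283.5]), (0.62, 14692, [206.9, 177.2])]
top can [(0.6, 908, [358.4, 167.8])]
wrist rod [(0.59, 5888, [242.5, 86.4])]
wrist rod_grip [(0.78, 6159, [242.1, 88.5])]
wrist rod_tip [(0.62, 5927, [244.8, 91.5])]
wrist jar []
wrist can []
```

View pics/wrist3.png

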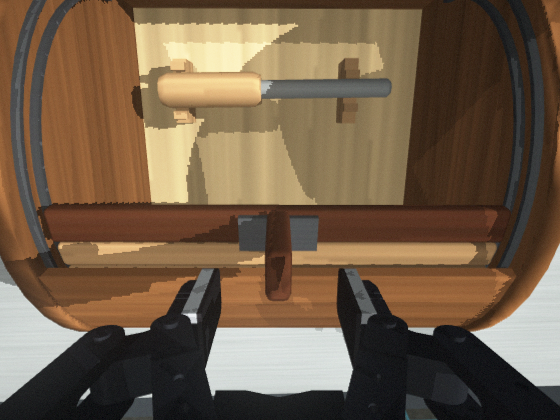

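View pics/rod_side.png

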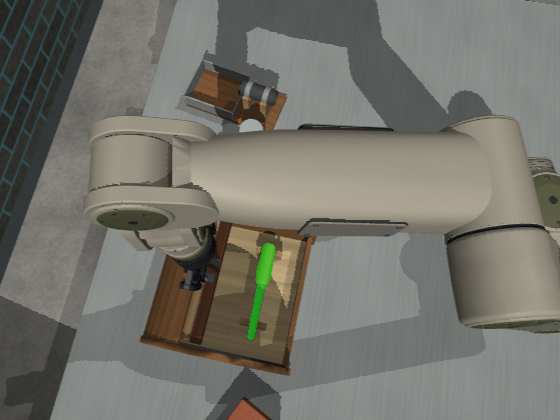

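```bash
python3 - <<'E'
from h import *
import pickle
np.set_printoptions(precision=4,suppress=True)
D=pickle.load(open('d1.pkl','rb'))
w,s=D['wrist'],D['side']
for n,a in(('rear',(158,88)),('jn',(262,88)),('tip',(391,87))): print(n,atz(w,a,.065))
for n,a in(('rear',(268.5,243)),('tip',(250,339))): print(n,atz(s,a,.065))
print(tri([(w,(158,88)),(s,(268.5,243))]),tri([(w,(391,87)),(s,(250,339))]))
plan([(.56,.23,.31,88.6)])
E
```

```text
rear [0.5499 0.129  0.065 ]
jn [0.553  0.2339 0.065 ]
tip [0.556  0.3644 0.065 ]
rear [0.5565 0.1295 0.065 ]
tip [0.5574 0.3614 0.065 ]
(array([0.5538, 0.1401, 0.1043]), [np.float64(1.3927117346213014), np.float64(0.5277584849768844)]) (array([0.5567, 0.3617, 0.074 ]), [np.float64(0.16054954282007225), np.float64(0.06763866865316152)])
(0.56, 0.23, 0.31, 88.6) 3
-0.65, -3.13, 0.13, -0.002, -0.65, -3.13, 0.13, -0.002, -0.64, -3.14, 0.13, -0.002
```

```bash
python3 - <<'E'
from h import *
plan([(.5545,.1975,.27,178.6)])
E
```

```text
(0.5545, 0.1975, 0.27, 178.6) 14
-0.37, -0.7, 0.31, -0.113, -0.29, -0.74, 0.31, -0.113, -0.21, -0.77, 0.31, -0.113, -0.12, -0.79, 0.31, -0.113, -0.03, -0.8, 0.31, -0.113, 0.06, -0.79, 0.31, -0.113, 0.15, -0.78, 0.31, -0.113, 0.24, -0.76, 0.31, -0.113, 0.32, -0.73, 0.31, -0.113, 0.4, -0.69, 0.31, -0.113, 0.47, -0.64, 0.31, -0.113, 0.54, -0.58, 0.31, -0.113, 0.61, -0.52, 0.31, -0.113, 0.66, -0.45, 0.31, -0.113
```

jog_arm --steps '[-0.5,-2.5,-0.2,-0.113,-0.3,-2.5,0,-0.113,0.2,-1.5,0,-0.113,0.2,-1,0,-0.113,0,-0.5,0.3,-0.113,0,-0.5,0.3,-0.113,0.2,-0.5,0.3,-0.113,0.2,-0.5,0.3,-0.113,0.3,-0.5,0.3,-0.113,0.4,-0.5,0.3,-0.113]' --grip 0.5

```text
time: 7.85
tool_pos: [0.5454, 0.2215, 0.2982]
ee_rot: [-179.5, -2.1, 156.0]
force: [0.6, -1.1, 1.4]
opening: 0.064
```

```bash
python3 - <<'E'
from h import *
st()
plan([(.5545,.1975,.27,178.6)])
E
```

```text
{'time': 7.85, 'tool_pos': [0.5454, 0.2215, 0.2982], 'ee_rot': [-179.4906, -2.0721, 156.0386], 'q': [13.8617, 20.7761, 13.9598, 85.133, 0.868, -52.2008], 'force': [0.5627, -1.1297, 1.442], 'opening': 0.064}
(0.5545, 0.1975, 0.27, 178.6) 4
-0.45, -0.46, 0.7, -0.098, -0.4, -0.5, 0.7, -0.098, -0.35, -0.53, 0.7, -0.098, -0.3, -0.57, 0.7, -0.098
```

jog_arm --steps '[-0.4,-0.5,0.7,-0.098,-0.4,-0.5,0.7,-0.098,-0.4,-0.5,0.7,-0.098,-0.3,-0.6,0.7,-0.098,0,0,0,0]'

```text
time: 8.27
tool_pos: [0.552, 0.1968, 0.2702]
ee_rot: [179.6, -2.0, 180.0]
force: [0.9, 0.4, 0.0]
opening: 0.0642
```

```bash
python3 - <<'E'
from h import *
st()
d=robot.get_image('wrist');save(d,'w4');print(proj(d,[[.5545,.1975,.065],[.5525,.130,.065],[.5555,.2325,.065],[.557,.30,.065]]))
r=robot.trace('rod',d)
if r: print(r[0]['p'],r[0]['uv'])
plan([(.5545,.1975,.15,178.6),(.5545,.1975,.06,178.6)])
E
```

```text
{'time': 8.2667, 'tool_pos': [0.552, 0.1968, 0.2702], 'ee_rot': [179.5968, -1.9813, 179.9622], 'q': [11.3849, 20.4547, 9.6151, 81.0227, 0.7876, -78.5831], 'force': [0.8873, 0.4015, 0.0183], 'opening': 0.0642}
[[268.48354329 186.71189029]
 [269.98294993 113.75897394]
 [267.81247468 221.17942635]
 [267.03525393 282.06758212]]
0.9 [272.2, 192.7]
(0.5545, 0.1975, 0.15, 178.6) 4
-0.06, 0.0, 3.04, 0.005, -0.06, 0.0, 3.04, 0.005, -0.06, 0.0, 3.04, 0.005, -0.06, 0.0, 3.04, 0.005
(0.5545, 0.1975, 0.06, 178.6) 3
0.0, 0.0, 3.0, 0.0, 0.0, 0.0, 3.0, 0.0, 0.0, 0.0, 3.0, 0.0
```

View pics/w4.png

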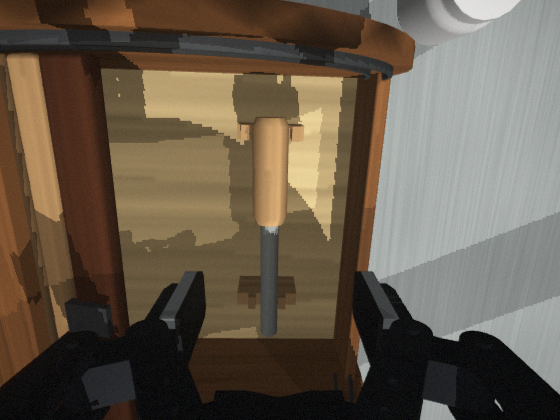

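```bash
sed -i "s/p=np.array(s\['tool_pos'\]);y=s\['ee_rot'\]\[2\]/p=np.array(s['tool_pos']);y=s['ee_rot'][2];y0=y;R0=Ro.from_euler('xyz',s['ee_rot'],degrees=True)/; s/R=Ro.from_euler('xyz',\[180,0,y\],degrees=True).as_matrix()/R=(R0*Ro.from_euler('z',-(y-y0),degrees=True)).as_matrix()/" h.py; python3 - <<'E'
from h import *
plan([(.5545,.200,.15,179),(.5545,.200,.06,179)])
E
```

```text
(0.5545, 0.2, 0.15, 179) 4
-0.16, 0.04, 3.03, 0.003, -0.16, 0.04, 3.03, 0.003, -0.16, 0.04, 3.03, 0.003, -0.16, 0.04, 3.03, 0.003
(0.5545, 0.2, 0.06, 179) 3
-0.1, -0.02, 3.0, 0.0, -0.1, -0.02, 3.0, 0.0, -0.1, -0.02, 3.0, 0.0
```

jog_arm --steps '[-0.2,0,3,0.005,-0.2,0.1,3,0.005,-0.1,0,3,0.005,-0.1,0,3,0,0,0,0,0]'

```text
time: 8.78
tool_pos: [0.5582, 0.2025, 0.1542]
ee_rot: [179.4, -1.2, 178.1]
force: [-1.7, -0.8, 0.1]
opening: 0.0641
```

```bash
python3 - <<'E'
from h import *
st()
d=robot.get_image('wrist');save(d,'w5');print(proj(d,[[.5545,.200,.065],[.5525,.132,.065],[.5555,.2355,.065]]))
plan([(.5545,.200,.06,179)])
E
```

```text
{'time': 8.7833, 'tool_pos': [0.5582, 0.2025, 0.1542], 'ee_rot': [179.3813, -1.1826, 178.0641], 'q': [11.7671, 23.029, -2.9765, 64.997, 0.8812, -76.2982], 'force': [-1.6729, -0.7575, 0.0615], 'opening': 0.0641}
[[281.12310079 222.15754682]
 [280.84159118 113.12790935]
 [281.31537821 271.51115294]]
(0.5545, 0.2, 0.06, 179) 3
0.1, -0.14, 3.24, -0.005, 0.1, -0.14, 3.24, -0.005, 0.1, -0.14, 3.24, -0.005
```

View pics/w5.png

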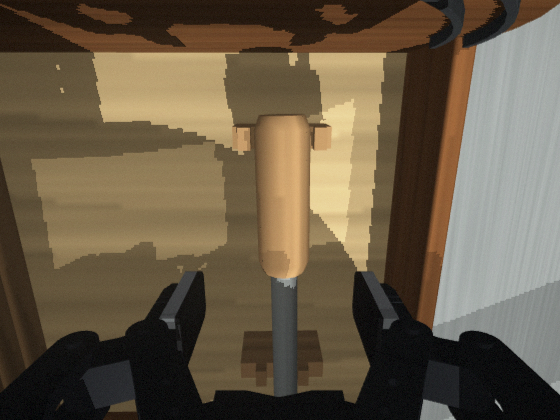

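jog_arm --steps '[0.1,-0.1,3.2,0,0.1,-0.1,3.2,0,0.1,-0.1,3,0,0,0,0,0]'

```text
time: 9.17
tool_pos: [0.5625, 0.204, 0.0725]
ee_rot: [179.1, -0.1, 177.8]
force: [-1.6, -0.1, -0.7]
opening: 0.064
```

```bash
python3 - <<'E'
from h import *
st()
d=robot.get_image('wrist');save(d,'w6')
plan([(.5545,.201,.06,179)])
E
```

```text
{'time': 9.1667, 'tool_pos': [0.5625, 0.204, 0.0725], 'ee_rot': [179.0776, -0.0524, 177.8443], 'q': [11.8159, 26.2155, -10.3341, 53.2785, 0.9077, -76.0266], 'force': [-1.576, -0.0673, -0.654], 'opening': 0.064}
(0.5545, 0.201, 0.06, 179) 1
1.0, -0.42, 1.56, -0.02
```

View pics/w6.png

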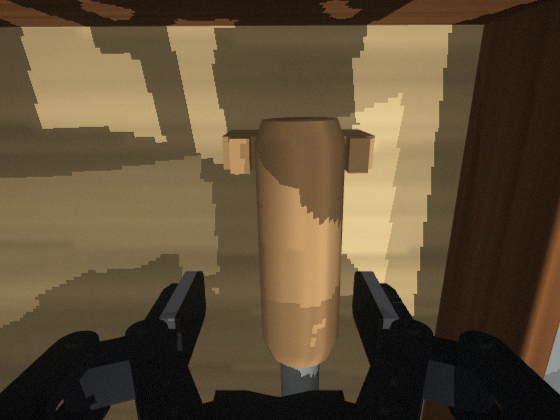

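jog_arm --steps '[0.9,-0.3,1.3,-0.02,0,0,0.2,0]'

```text
time: 9.38
tool_pos: [0.5597, 0.2034, 0.067]
ee_rot: [178.9, 0.7, 179.0]
force: [-1.2, 0.2, -1.2]
opening: 0.0643
```

```bash
python3 - <<'E'
from h import *
st()
plan([(.5545,.201,.06,179)])
E
```

```text
{'time': 9.3833, 'tool_pos': [0.5597, 0.2034, 0.067], 'ee_rot': [178.905, 0.655, 178.9808], 'q': [11.8034, 25.7206, -12.0254, 51.3723, 0.9224, -77.1766], 'force': [-1.2174, 0.189, -1.2318], 'opening': 0.0643}
(0.5545, 0.201, 0.06, 179) 1
0.52, -0.26, 0.69, 0.0
```

jog_arm --steps '[0.5,-0.2,0.7,0,0,0,0,0]'

```text
time: 9.55
tool_pos: [0.5586, 0.2026, 0.0653]
ee_rot: [178.8, 1.1, 178.9]
force: [-0.6, -0.3, -0.8]
opening: 0.0641
```

jog_arm --steps '[0,0,0,0,0,0,0,0,0,0,0,0,0,0,0,0,0,0,0,0]' --grip -1 --force 60

```text
time: 9.97
tool_pos: [0.5587, 0.2033, 0.0709]
ee_rot: [178.7, 1.2, 178.9]
force: [0.1, -0.6, -2.2]
opening: 0.0324
```

```bash
python3 - <<'E'
from h import *
st()
d=robot.get_image('wrist');save(d,'w7')
E
```

```text
{'time': 9.9667, 'tool_pos': [0.5587, 0.2033, 0.0709], 'ee_rot': [178.7157, 1.2012, 178.8598], 'q': [11.7881, 25.0094, -12.5722, 50.9604, 0.983, -77.0726], 'force': [0.1244, -0.647, -2.1864], 'opening': 0.0324}
```

View pics/w7.png

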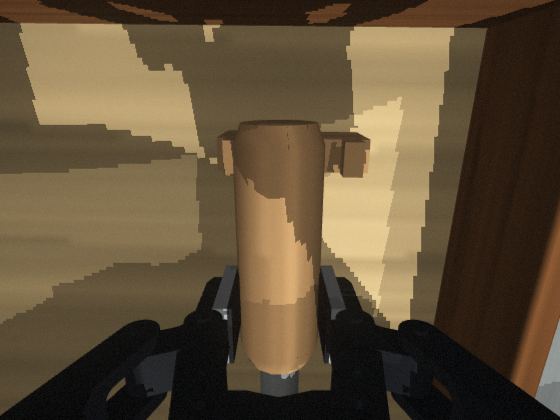

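jog_arm --steps '[0,0,-1,0,0,0,-2,0,0,0,-3,0,0,0,-3.5,0,0,0,-3.5,0,0,0,-3.5,0,0,0,-3.5,0,0,0,-3.5,0]'

```text
time: 10.68
tool_pos: [0.5504, 0.1966, 0.3099]
ee_rot: [178.9, 0.4, 178.8]
force: [0.5, -0.0, -1.2]
opening: 0.032
```

```bash
python3 - <<'E'
from h import *
st()
for n in('wrist','top'): save(robot.get_image(n),n+'8')
plan([(.48,.15,.33,137),(.398,-.1,.31,78)])
E
```

```text
{'time': 10.6833, 'tool_pos': [0.5504, 0.1966, 0.3099], 'ee_rot': [178.9426, 0.4052, 178.7737], 'q': [11.3241, 18.0333, 11.7239, 83.0653, 0.944, -77.4481], 'force': [0.4915, -0.0148, -1.2374], 'opening': 0.032}
(0.48, 0.15, 0.33, 137) 7
1.03, -0.69, -0.24, 0.104, 0.95, -0.8, -0.24, 0.104, 0.86, -0.89, -0.24, 0.104, 0.77, -0.98, -0.24, 0.104, 0.66, -1.05, -0.24, 0.104, 0.55, -1.11, -0.24, 0.104, 0.43, -1.16, -0.24, 0.104
(0.398, -0.1, 0.31, 78) 10
-1.1, -2.39, 0.13, 0.103, -1.34, -2.27, 0.13, 0.103, -1.57, -2.12, 0.13, 0.103, -1.78, -1.94, 0.13, 0.103, -1.97, -1.75, 0.13, 0.103, -2.14, -1.54, 0.13, 0.103, -2.29, -1.31, 0.13, 0.103, -2.41, -1.07, 0.13, 0.103, -2.51, -0.81, 0.13, 0.103, -2.58, -0.55, 0.13, 0.103
```

View pics/wrist8.png

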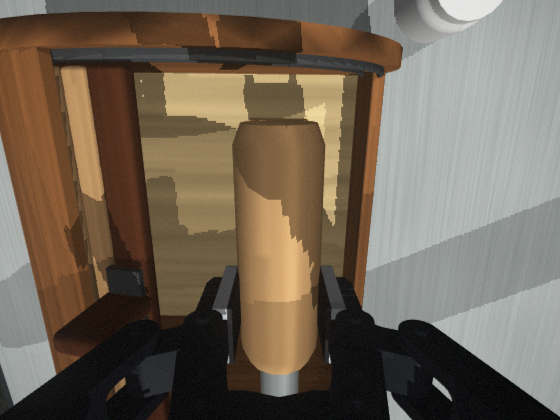

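View pics/top8.png

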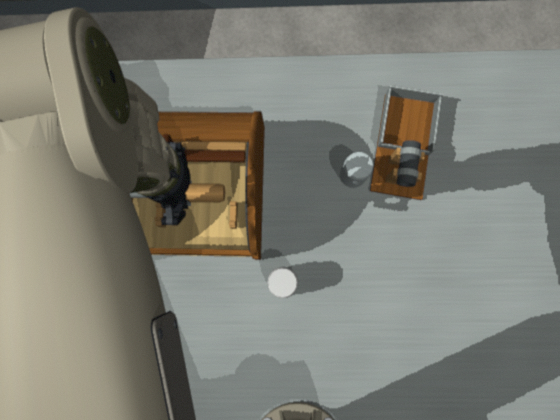

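jog_arm --steps '[3,0,-1,0,3,0,-1,0,1.5,-1,0,0.104,1,-1,0,0.104,0.8,-1,0,0.104,0.7,-1,0,0.104,0.6,-1,0,0.104,0.5,-1,0,0.104,0.4,-1,0,0.104,0.3,-1,0,0.104]'

```text
time: 11.62
tool_pos: [0.4058, 0.1407, 0.3336]
ee_rot: [178.0, 0.0, 128.9]
force: [-0.5, -0.3, -1.8]
opening: 0.0319
```

```bash
python3 - <<'E'
from h import *
st()
plan([(.39,-.1,.31,78)])
E
```

```text
{'time': 11.6167, 'tool_pos': [0.4058, 0.1407, 0.3336], 'ee_rot': [177.9659, 0.037, 128.8994], 'q': [7.6929, -0.5809, -7.1563, 81.6655, 1.0221, -31.1914], 'force': [-0.531, -0.3099, -1.7845], 'opening': 0.0319}
(0.39, -0.1, 0.31, 78) 8
-2.22, -2.05, 0.22, 0.111, -2.43, -1.79, 0.22, 0.111, -2.61, -1.51, 0.22, 0.111, -2.77, -1.21, 0.22, 0.111, -2.88, -0.9, 0.22, 0.111, -2.97, -0.58, 0.22, 0.111, -3.01, -0.24, 0.22, 0.111, -3.02, 0.09, 0.22, 0.111
```

jog_arm --steps '[-2.2,-2.0,0.2,0.111,-2.4,-1.8,0.2,0.111,-2.6,-1.5,0.2,0.111,-2.8,-1.2,0.2,0.111,-2.9,-0.9,0.2,0.111,-3,-0.6,0.2,0.111,-3,-0.2,0.2,0.111,-3,0,0.2,0.111,-1.5,0,0,0,0,0,0,0]'

```text
time: 12.45
tool_pos: [0.3781, -0.1244, 0.3118]
ee_rot: [178.3, -1.6, 75.4]
force: [0.4, 0.6, -1.3]
opening: 0.0319
```

```bash
python3 - <<'E'
from h import *
np.set_printoptions(precision=4,suppress=True)
st()
D={n:robot.get_image(n) for n in('side','top','wrist')}
for n in D: save(D[n],n+'9')
import pickle;pickle.dump(D,open('d2.pkl','wb'))
for k in('tube_near','tube_far','can','rod_tip'):
    for n in('side','top'): print(k,n,[(np.round(x['uv'],1).tolist(),x['p']) for x in robot.search_frame(k,D[n])[:2]])
E
```

```text
{'time': 12.45, 'tool_pos': [0.3781, -0.1244, 0.3118], 'ee_rot': [178.3021, -1.6068, 75.3937], 'q': [-31.3028, -3.7676, -13.2142, 79.3879, 2.0264, -16.6521], 'force': [0.4387, 0.6366, -1.3122], 'opening': 0.0319}
tube_near side [([231.7, 97.5], 0.6)]
tube_near top [([406.4, 140.7], 0.87), ([174.3, 181.4], 0.44)]
tube_far side [([229.3, 96.7], 0.8), ([229.4, 283.6], 0.36)]
tube_far top [([405.7, 140.1], 0.86)]
can side [([253.9, 138.9], 0.83), ([228.5, 97.3], 0.71)]
can top [([355.4, 172.3], 0.91)]
rod_tip side [([361.4, 110.8], 0.88)]
rod_tip top [([375.9, 259.4], 0.72)]
```

View pics/side9.png

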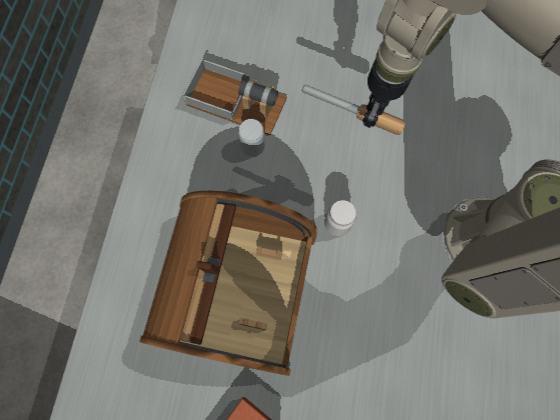

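View pics/top9.png

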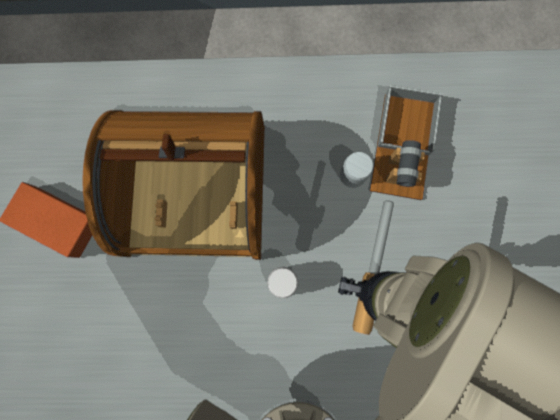

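View pics/wrist9.png

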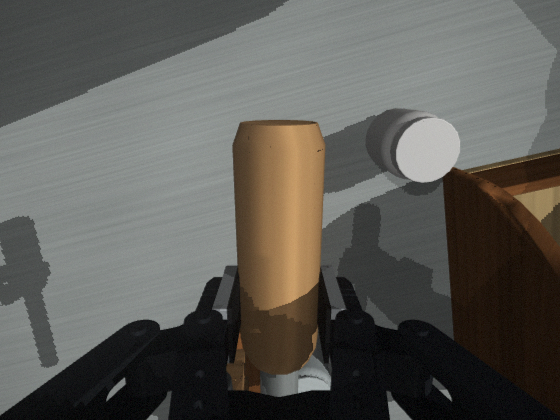

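```bash
cat > f3.py <<'E'
from fit import *
import pickle,sys
D=pickle.load(open('d2.pkl','rb'));S,Tp=D['side'],D['top']
tip=tri([(S,(303.5,88)),(Tp,(389,203))]);rear=tri([(S,(404,128)),(Tp,(363,333))])
print('tip',tip,'rear',rear)
v=tip[0]-rear[0];print(np.linalg.norm(v),np.degrees(np.arctan2(v[1],v[0])),np.degrees(np.arcsin(v[2]/np.linalg.norm(v))))
q=np.array([float(a) for a in sys.argv[1:4]]);q[2]=np.radians(q[2])
a=np.linspace(0,2*np.pi,60)
ring=lambda x,r:np.c_[np.full(60,x),r*np.cos(a),.09+r*np.sin(a)]
mods=[ring(0,.0215),ring(.1,.0215),ring(0,.0155)]
board=np.array([[-.01,.065,.012],[-.01,-.065,.012],[.25,-.065,.012],[.25,.065,.012],[-.01,.065,.012]])
tray=np.array([[.105,.06,.052],[.25,.06,.052],[.25,.06,.06],[.25,-.06,.06],[.25,-.06,.052],[.105,-.06,.052],[.105,.06,.052]])
for d,n,x,y in((S,'s',180,40),(Tp,'t',335,75)):
    o=np.ascontiguousarray(np.array(d['pixels'])[y:y+125,x:x+120,::-1]);k=4.6;o=cv2.resize(o,None,fx=k,fy=k,interpolation=cv2.INTER_CUBIC)
    for m in mods+[board,tray]:
        u=np.round(((proj(d,T(q,m))+.5-[x,y])*k)).astype(int)
        cv2.polylines(o,[u.reshape(-1,1,2)],False,(0,255,0),1)
    cv2.imwrite(f'pics/ov_{n}.png',o)
E
python3 f3.py .6087 -.257 -12
```

```text
tip (array([ 0.5297, -0.1639,  0.3084]), [np.float64(0.5550235694982096), np.float64(0.6866272047437654)]) rear (array([ 0.307 , -0.1096,  0.3036]), [np.float64(0.28582980860905377), np.float64(0.36221618450214266)])
0.22927142490015967 -13.71278782223234 1.2093629998041195
```

View pics/ov_s.png

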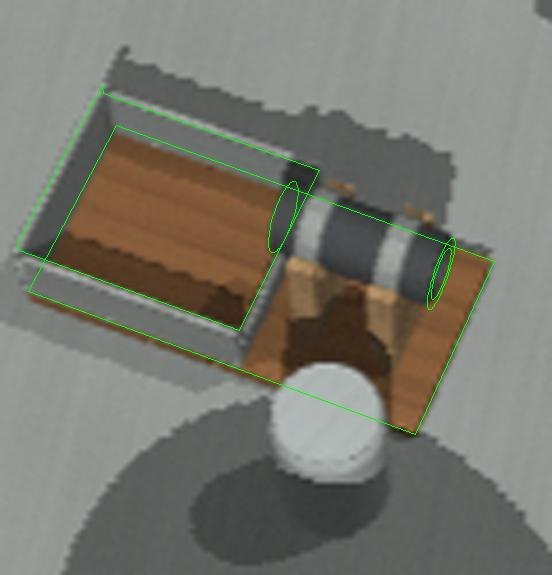

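View pics/ov_t.png

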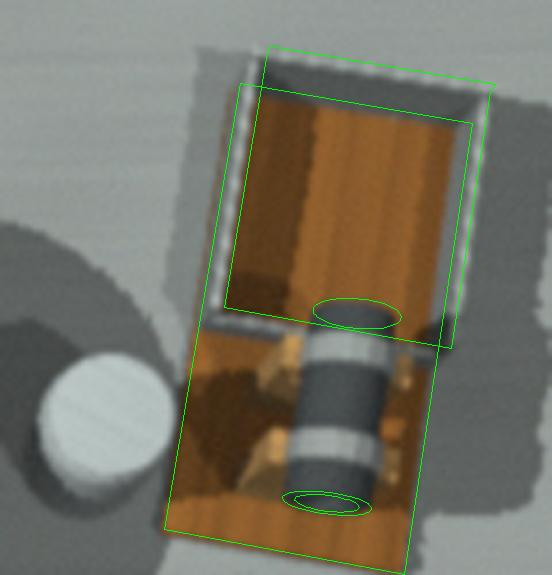

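```bash
python3 f3.py .607 -.2565 -10.7
```

```text
tip (array([ 0.5297, -0.1639,  0.3084]), [np.float64(0.5550235694982096), np.float64(0.6866272047437654)]) rear (array([ 0.307 , -0.1096,  0.3036]), [np.float64(0.28582980860905377), np.float64(0.36221618450214266)])
0.22927142490015967 -13.71278782223234 1.2093629998041195
```

View pics/ov_s.png

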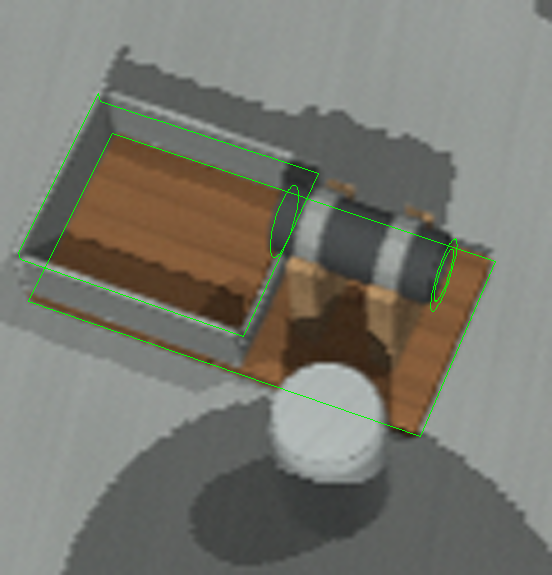

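View pics/ov_t.png

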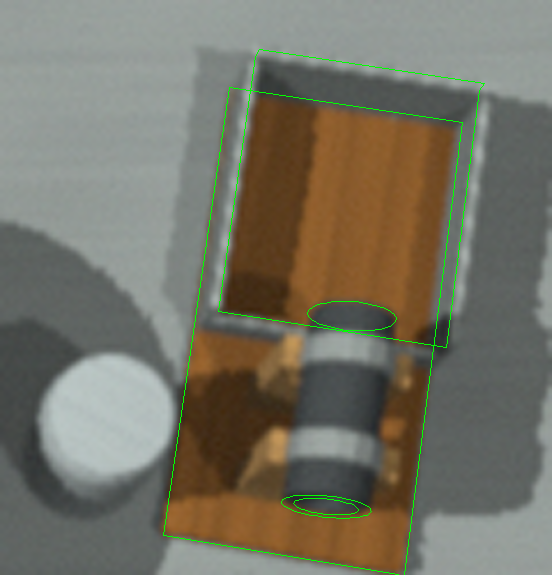

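```bash
cat > rod.py <<'E'
from h import *
np.set_printoptions(precision=4,suppress=True)
Rg=Ro.from_euler('xyz',[178.7157,1.2012,178.8598],degrees=True).as_matrix();pg=np.array([.5587,.2033,.0709])
R1=Ro.from_euler('xyz',[178.3021,-1.6068,75.3937],degrees=True).as_matrix();p1=np.array([.3781,-.1244,.3118])
if __name__=='__main__':
    print('grasp model dir',Rg.T@np.array([np.sin(np.radians(1.4)),np.cos(np.radians(1.4)),0]),'axispt',Rg.T@(np.array([.5555,.2033,.065])-pg), 'tip',Rg.T@(np.array([.5575,.364,.065])-pg))
    t=np.array([.5297,-.1639,.3084]);r=np.array([.307,-.1096,.3036])
    print('obs dir',R1.T@((t-r)/np.linalg.norm(t-r)),'tip',R1.T@(t-p1),'rear',R1.T@(r-p1))
E
python3 rod.py
```

```text
grasp model dir [-0.0045  0.9997  0.0225] axispt [ 0.0033 -0.0002  0.0058] tip [0.0045 0.1605 0.0094]
obs dir [0.0163 0.9998 0.0091] tip [-0.0001  0.1565  0.008 ] rear [-0.0038 -0.0727  0.0059]
```

```bash
cat >> rod.py <<'E'
Q=(.608,-.257,-11.3)
def tcp_for(s,z=.09,dyl=0.,yaw=None):
    """TCP target with tip at stand s"""
    st_=robot.read_state();yaw=Q[2]+90 if yaw is None else yaw
    R=(Ro.from_euler('xyz',st_['ee_rot'],degrees=True)*Ro.from_euler('z',-(yaw-st_['ee_rot'][2]),degrees=True)).as_matrix()
    a=np.radians(Q[2]);tip=np.array([Q[0]+s*np.cos(a)-dyl*np.sin(a),Q[1]+s*np.sin(a)+dyl*np.cos(a),z])
    return (*np.round(tip-R@TIP,4),yaw)
TIP=np.array([0,.160,.008])
def where():
    s=robot.read_state();R=Ro.from_euler('xyz',s['ee_rot'],degrees=True).as_matrix()
    t=np.array(s['tool_pos'])+R@TIP;a=np.radians(Q[2]);d=t[:2]-Q[:2]
    print('tip in stand',np.round([d@[np.cos(a),np.sin(a)],d@[-np.sin(a),np.cos(a)],t[2]],4),'dir z',np.round(np.degrees(np.arcsin((R@[0,1,.015])[2])),2),'yawerr',s['ee_rot'][2]-90-Q[2])
E
python3 - <<'E'
from rod import *
import pickle
D=pickle.load(open('d2.pkl','rb'))
print('can',atz(D['side'],(251,131),.1),atz(D['top'],(357.5,165.5),.1))
where();plan([tcp_for(-.045,.2),tcp_for(-.045)])
E
```

```text
can [ 0.6529 -0.1468  0.1   ] [ 0.6516 -0.1474  0.1   ]
tip in stand [-0.0915  0.08    0.3089] dir z 0.85 yawerr -2.954371711227605
(np.float64(0.4068), np.float64(-0.2169), np.float64(0.203), 78.7) 5
-1.78, 0.95, 2.16, -0.01, -1.79, 0.93, 2.16, -0.01, -1.8, 0.91, 2.16, -0.01, -1.81, 0.9, 2.16, -0.01, -1.82, 0.88, 2.16, -0.01
(np.float64(0.4068), np.float64(-0.2169), np.float64(0.093), 78.7) 4
-0.07, -0.09, 2.75, 0.0, -0.07, -0.09, 2.75, 0.0, -0.07, -0.09, 2.75, 0.0, -0.07, -0.09, 2.75, 0.0
```

jog_arm --steps '[-1.8,0.9,2.2,-0.012,-1.8,0.9,2.2,-0.012,-1.8,0.9,2.2,-0.012,-1.8,0.9,2.2,-0.012,-1.8,0.9,2.2,-0.012,0,0,2.5,0,0,0,2,0,0,0,0,0]'

```text
time: 13.67
tool_pos: [0.4138, -0.2194, 0.1534]
ee_rot: [177.6, -1.3, 79.8]
force: [-0.2, -0.4, -1.7]
opening: 0.0319
```

```bash
python3 - <<'E'
from rod import *
st();where();plan([tcp_for(-.045)])
E
```

```text
{'time': 13.6667, 'tool_pos': [0.4138, -0.2194, 0.1534], 'ee_rot': [177.6227, -1.3296, 79.7732], 'q': [-39.2137, 7.8354, -23.7551, 56.973, 2.3143, -28.9303], 'force': [-0.1885, -0.4453, -1.6721], 'opening': 0.0319}
tip in stand [-0.0377  0.0018  0.152 ] dir z 1.52 yawerr 1.0731990731525833
(np.float64(0.4068), np.float64(-0.2168), np.float64(0.0914), 78.7) 2
0.0, -0.49, 3.08, 0.009, -0.01, -0.49, 3.08, 0.009
```

jog_arm --steps '[0,-0.6,3,0.01,0,-0.5,2.8,0.01,0,0,0,0]'

```text
time: 13.92
tool_pos: [0.4071, -0.217, 0.0957]
ee_rot: [177.5, -1.3, 78.7]
force: [-1.4, 0.6, -1.6]
opening: 0.0319
```

```bash
python3 - <<'E'
from rod import *
st();where()
D={n:robot.get_image(n) for n in('side','top')}
for d,n,x,y in((D['side'],'s',180,40),(D['top'],'t',335,85)):
    o=np.ascontiguousarray(np.array(d['pixels'])[y:y+140,x:x+180,::-1]);cv2.imwrite(f'pics/ap_{n}.png',cv2.resize(o,None,fx=4,fy=4,interpolation=cv2.INTER_CUBIC))
import pickle;pickle.dump(D,open('d3.pkl','wb'))
E
```

```text
{'time': 13.9167, 'tool_pos': [0.4071, -0.217, 0.0957], 'ee_rot': [177.4987, -1.3084, 78.6651], 'q': [-39.521, 10.1643, -29.9873, 48.2602, 2.3337, -28.1252], 'force': [-1.3732, 0.59, -1.648], 'opening': 0.0319}
tip in stand [-0.0446 -0.0003  0.0947] dir z 1.64 yawerr -0.034883209616065614
```

View pics/ap_s.png

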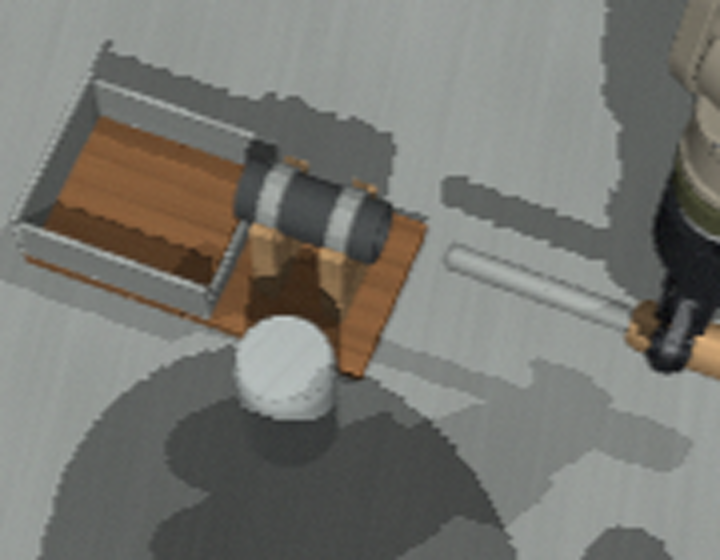

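View pics/ap_t.png

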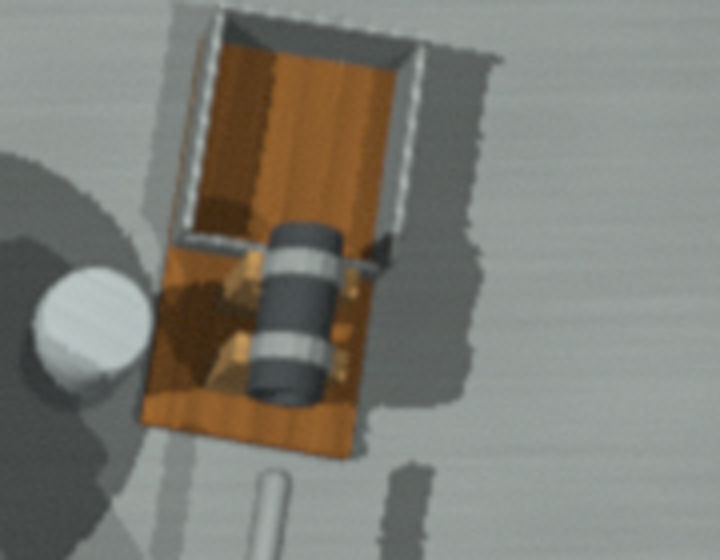

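```bash
python3 - <<'E'
from rod import *
plan([tcp_for(.02,.0905)],.02)
E
```

```text
(np.float64(0.4705), np.float64(-0.2295), np.float64(0.0907), 78.7) 4
0.03, 1.53, 0.3, 0.0, 0.03, 1.53, 0.3, 0.0, 0.03, 1.53, 0.3, 0.0, 0.03, 1.53, 0.3, 0.0
```

jog_arm --steps '[0,1,0.4,0,0,1,0.3,0,0,1,0.2,0,0,0.5,0,0,0,0,0,0]'

```text
time: 14.43
tool_pos: [0.4517, -0.2289, 0.0994]
ee_rot: [176.8, -0.8, 78.8]
force: [-8.0, 1.9, -2.4]
opening: 0.0319
```

```bash
python3 - <<'E'
from rod import *
st();where();plan([tcp_for(.025,.0905)],.02)
E
```

```text
{'time': 14.4333, 'tool_pos': [0.4517, -0.2289, 0.0994], 'ee_rot': [176.7666, -0.8308, 78.7856], 'q': [-37.2036, 13.8394, -24.6211, 48.9955, 2.1623, -25.9178], 'force': [-8.0287, 1.9252, -2.3668], 'opening': 0.0319}
tip in stand [ 0.0014 -0.0029  0.1004] dir z 2.37 yawerr 0.08562441543472588
(np.float64(0.4754), np.float64(-0.2305), np.float64(0.0895), 78.7) 2
0.15, 1.15, 0.56, 0.001, 0.15, 1.15, 0.56, 0.001
```

jog_arm --steps '[0,-1.2,0.3,0,0.1,0,0.6,0,0,0,0.3,0]'

```text
time: 14.68
tool_pos: [0.4441, -0.2268, 0.0882]
ee_rot: [176.6, -0.7, 78.9]
force: [0.2, -0.1, -1.0]
opening: 0.0321
```

```bash
python3 - <<'E'
from rod import *
st();where();plan([tcp_for(.025,.0905)],.02)
D={n:robot.get_image(n) for n in('side','top')}
for d,n,x,y in((D['side'],'s',180,40),(D['top'],'t',335,85)):
    o=np.ascontiguousarray(np.array(d['pixels'])[y:y+140,x:x+180,::-1]);cv2.imwrite(f'pics/aq_{n}.png',cv2.resize(o,None,fx=4,fy=4,interpolation=cv2.INTER_CUBIC))
E
```

```text
{'time': 14.6833, 'tool_pos': [0.4441, -0.2268, 0.0882], 'ee_rot': [176.6011, -0.7298, 78.8805], 'q': [-37.5398, 13.6203, -26.7497, 46.9091, 2.1644, -26.3472], 'force': [0.1542, -0.072, -1.0491], 'opening': 0.0321}
tip in stand [-0.0064 -0.002   0.0897] dir z 2.54 yawerr 0.18047575517926262
(np.float64(0.4754), np.float64(-0.2305), np.float64(0.089), 78.7) 2
0.12, 1.57, 0.06, 0.002, 0.12, 1.57, 0.06, 0.002
```

View pics/aq_s.png

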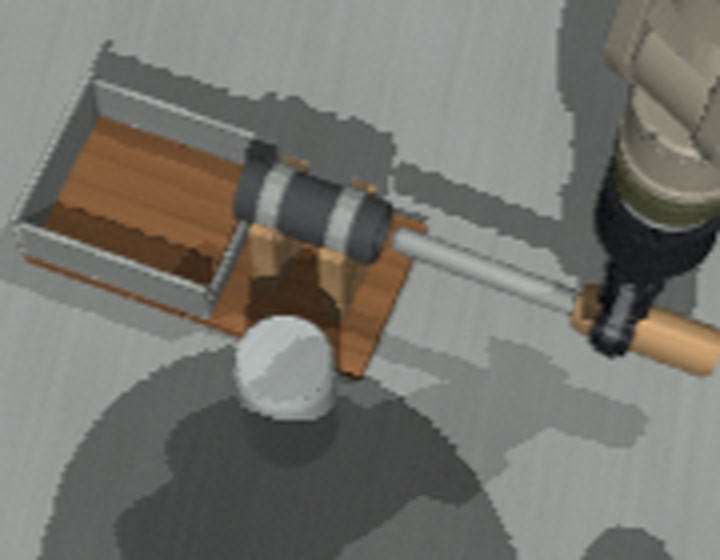

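View pics/aq_t.png

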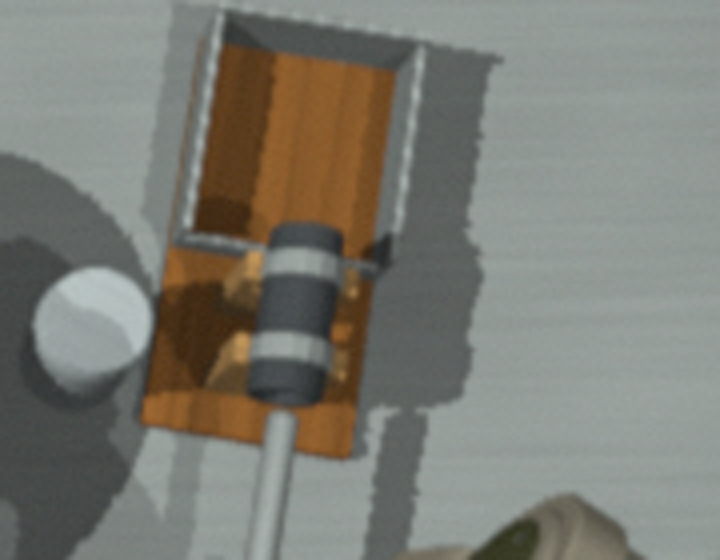

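jog_arm --steps '[0.1,1,0.4,0,0.1,1,0.3,0,0,0.6,0.3,0]'

```text
time: 15.03
tool_pos: [0.473, -0.2304, 0.0802]
ee_rot: [176.5, -0.7, 78.8]
force: [-1.7, -0.2, 1.0]
opening: 0.0319
```

```bash
python3 - <<'E'
from rod import *
st();where();plan([tcp_for(.06,.089)],.015)
E
```

```text
{'time': 15.0333, 'tool_pos': [0.473, -0.2304, 0.0802], 'ee_rot': [176.5435, -0.7029, 78.8351], 'q': [-35.8684, 16.7597, -23.7151, 46.6771, 2.0815, -24.6305], 'force': [-1.7307, -0.2474, 0.9607], 'opening': 0.0319}
tip in stand [ 0.0226 -0.      0.0818] dir z 2.6 yawerr 0.13506795011581474
(np.float64(0.5098), np.float64(-0.2373), np.float64(0.0873), 78.7) 3
0.02, 1.26, -0.16, 0.001, 0.02, 1.26, -0.16, 0.001, 0.02, 1.26, -0.16, 0.001
```

jog_arm --steps '[0,0.3,-0.4,0,0,1,0.1,0,0,1,0.1,0]'

```text
time: 15.28
tool_pos: [0.4973, -0.2348, 0.0831]
ee_rot: [176.7, -0.7, 78.9]
force: [-0.5, -0.3, -0.0]
opening: 0.0319
```

```bash
python3 - <<'E'
from rod import *
st();where();plan([tcp_for(.09,.092)],.015)
E
```

```text
{'time': 15.2833, 'tool_pos': [0.4973, -0.2348, 0.0831], 'ee_rot': [176.6586, -0.7324, 78.8764], 'q': [-34.6949, 18.9843, -20.0011, 48.2433, 2.006, -23.5014], 'force': [-0.541, -0.3372, -0.0215], 'opening': 0.0319}
tip in stand [0.0473 0.0005 0.0844] dir z 2.48 yawerr 0.176424531652831
(np.float64(0.5392), np.float64(-0.2432), np.float64(0.0907), 78.7) 3
0.0, 1.44, -0.17, 0.001, 0.0, 1.44, -0.17, 0.001, 0.0, 1.44, -0.17, 0.001
```

jog_arm --steps '[0,1,-0.1,0,0,1,0,0,0,1,0,0,0,1,0,0]'

```text
time: 15.62
tool_pos: [0.5401, -0.243, 0.0869]
ee_rot: [176.7, -0.7, 78.9]
force: [-0.2, -0.6, -1.0]
opening: 0.0322
```

```bash
python3 - <<'E'
from rod import *
st();where();plan([tcp_for(.125,.095)],.015)
for n in('side','top'): save(robot.get_image(n),n+'10')
E
```

```text
{'time': 15.6167, 'tool_pos': [0.5401, -0.243, 0.0869], 'ee_rot': [176.6939, -0.7311, 78.9174], 'q': [-32.9125, 22.909, -13.4283, 50.8642, 1.9066, -21.7622], 'force': [-0.2473, -0.614, -0.9642], 'opening': 0.0322}
tip in stand [0.0909 0.0011 0.0882] dir z 2.45 yawerr 0.21737849050451885
(np.float64(0.5735), np.float64(-0.2501), np.float64(0.0938), 78.7) 3
-0.02, 1.15, -0.16, 0.001, -0.02, 1.15, -0.16, 0.001, -0.01, 1.15, -0.16, 0.001
```

View pics/side10.png

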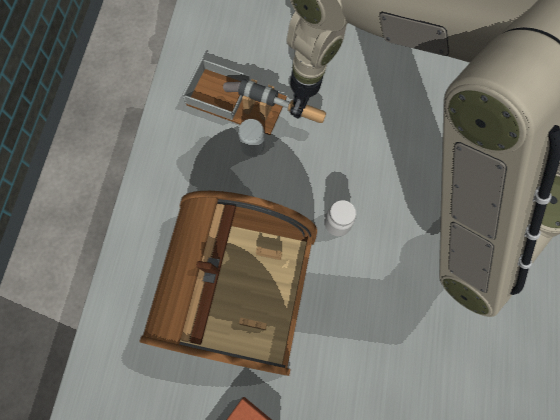

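View pics/top10.png

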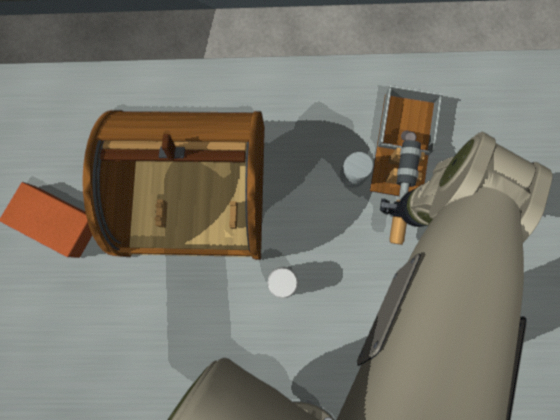

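jog_arm --steps '[0,0.9,0,0,0,0.9,0,0,0,0.9,0,0,0,0.5,0,0]'

```text
time: 16.05
tool_pos: [0.5725, -0.249, 0.0887]
ee_rot: [176.8, -0.7, 79.0]
force: [0.2, -0.2, -1.3]
opening: 0.0323
```

```bash
python3 - <<'E'
from rod import *
st();where()
for d,n,x,y in((robot.get_image('side'),'s',180,40),(robot.get_image('top'),'t',335,75)):
    o=np.ascontiguousarray(np.array(d['pixels'])[y:y+140,x:x+180,::-1]);cv2.imwrite(f'pics/ar_{n}.png',cv2.resize(o,None,fx=4,fy=4,interpolation=cv2.INTER_CUBIC))
    print([(x['p'],x['uv']) for x in robot.search_frame('slug',d)])
E
```

```text
{'time': 16.05, 'tool_pos': [0.5725, -0.249, 0.0887], 'ee_rot': [176.7565, -0.7372, 78.9628], 'q': [-31.7139, 26.0157, -8.2184, 52.9903, 1.8335, -20.6114], 'force': [0.2004, -0.2065, -1.3288], 'opening': 0.0323}
tip in stand [0.1238 0.0016 0.0898] dir z 2.38 yawerr 0.262777086555122
[(0.48, [213.0, 87.2])]
[(0.51, [412.8, 116.5])]
```

View pics/ar_s.png

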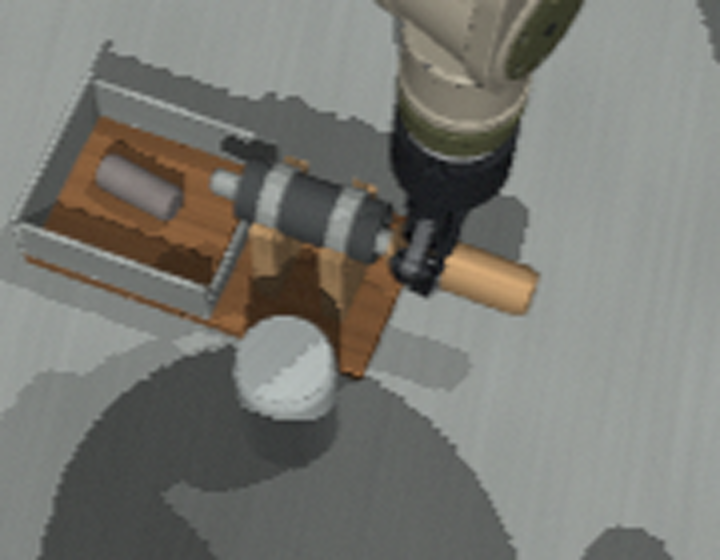

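View pics/ar_t.png

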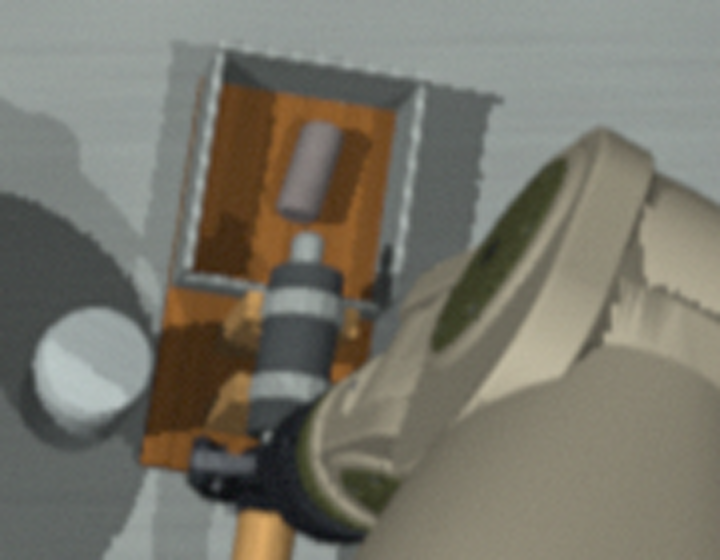

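jog_arm --steps '[0,0,0.3,0,0,0,0.3,0,0,0,0.3,0]'

```text
time: 16.5
tool_pos: [0.5706, -0.2485, 0.0825]
ee_rot: [176.8, -0.7, 78.9]
force: [-5.6, 2.8, 13.9]
opening: 0.032
```

jog_arm --steps '[0,0,0,0,0,0,0,0,0,0,0,0,0,0,0,0,0,0,0,0]' --grip 0.3

```text
time: 16.92
tool_pos: [0.5693, -0.2484, 0.0833]
ee_rot: [176.7, -0.7, 78.9]
force: [0.1, 0.7, -0.4]
opening: 0.0552
```

```bash
python3 - <<'E'
from rod import *
st();where()
d=robot.get_image('wrist');save(d,'w11')
for d,n,x,y in((robot.get_image('side'),'s',180,40),):
    o=np.ascontiguousarray(np.array(d['pixels'])[y:y+140,x:x+180,::-1]);cv2.imwrite(f'pics/as_{n}.png',cv2.resize(o,None,fx=4,fy=4,interpolation=cv2.INTER_CUBIC))
E
```

```text
{'time': 16.9167, 'tool_pos': [0.5693, -0.2484, 0.0833], 'ee_rot': [176.7147, -0.6897, 78.8919], 'q': [-31.8095, 25.9365, -9.1884, 52.0444, 1.8051, -20.6371], 'force': [0.139, 0.7039, -0.4366], 'opening': 0.0552}
tip in stand [0.1206 0.0014 0.0845] dir z 2.43 yawerr 0.19194385780125245
```

View pics/as_s.png

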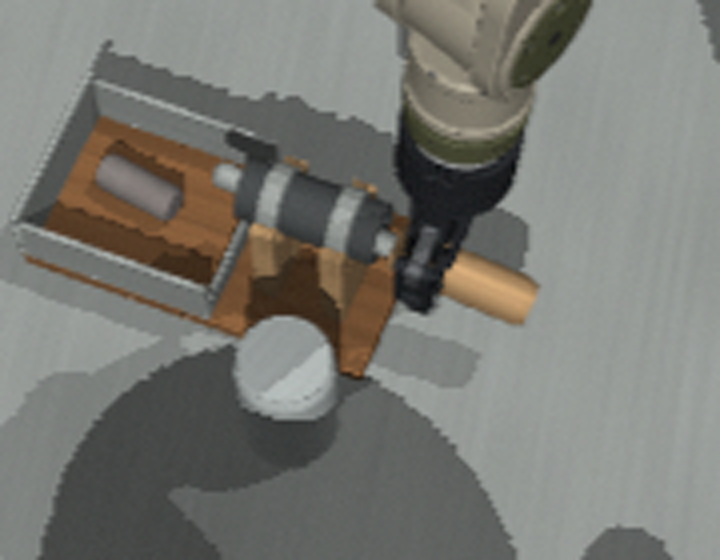

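View pics/w11.png

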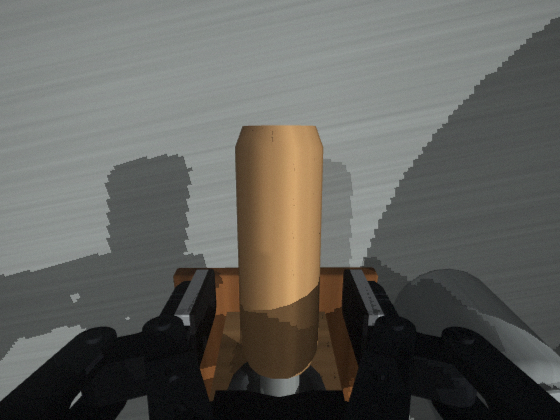

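Rod rests in the tube, slug in the tray, fingers clear on both sides. Retreat straight up.

jog_arm --steps '[0,0,-1,0,0,0,-2,0,0,0,-3,0,0,0,-3,0,0,0,-3,0,0,-2,-3,0,0,-2,0,0,0,-2,0,0,0,0,0,0,0,0,0,0]'

```text
time: 17.85
tool_pos: [0.4997, -0.2365, 0.242]
ee_rot: [176.6, -0.6, 79.0]
force: [0.4, 0.1, -0.1]
opening: 0.0553
```

```bash
python3 - <<'E'
from rod import *
np.set_printoptions(precision=4,suppress=True)
st()
for n in('side','top'):
    d=robot.get_image(n);save(d,n+'12')
    for k,z in(('slug',.03),('jar',.05),('can',.05)):print(n,k,[(x['p'],np.round(x['uv'],1),atz(d,x['uv'],z)) for x in robot.search_frame(k,d)[:1]])
E
```

```text
{'time': 17.85, 'tool_pos': [0.4997, -0.2365, 0.242], 'ee_rot': [176.6345, -0.6237, 78.9512], 'q': [-34.6529, 13.0676, -4.4547, 69.6422, 1.9177, -23.5383], 'force': [0.4036, 0.0601, -0.0935], 'opening': 0.0553}
side slug []
side jar [(0.81, array([338.9, 219.5]), array([0.3923, 0.0339, 0.05  ]))]
side can [(0.88, array([251.6, 137.4]), array([ 0.6549, -0.1533,  0.05  ]))]
top slug [(0.8, array([412. , 114.2]), array([ 0.7995, -0.3009,  0.03  ]))]
top jar [(0.59, array([282.5, 281.4]), array([0.3896, 0.0295, 0.05  ]))]
top can [(0.65, array([357.8, 171.6]), array([ 0.6494, -0.1562,  0.05  ]))]
```

View pics/side12.png

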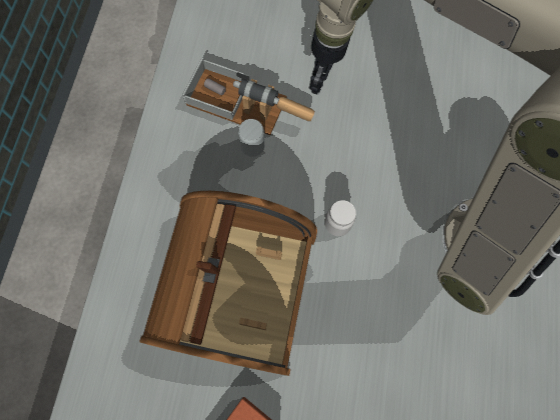

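View pics/top12.png

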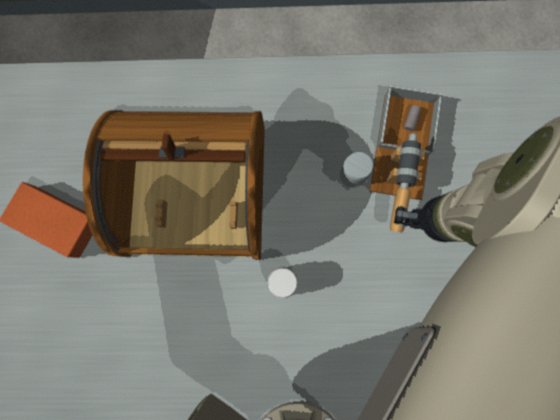

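jog_arm --steps '[0,0,0,0,0,0,0,0,0,0,0,0,0,0,0,0,0,0,0,0,0,0,0,0]'

```text
time: 18.75
tool_pos: [0.5004, -0.2362, 0.2384]
ee_rot: [177.0, -0.8, 79.0]
force: [-0.2, 0.9, -0.0]
opening: 0.0554
```

```bash
python3 - <<'E'
from rod import *
d=robot.get_image('side');save(d,'side13')
a=cv2.imread('pics/side12.png').astype(int);b=cv2.imread('pics/side13.png').astype(int)
x=abs(a-b).max(2);print((x[60:130,180:320]>40).sum(),x[180:380,130:330].max())
o=b[50:150,180:330].astype(np.uint8);cv2.imwrite('pics/z13.png',cv2.resize(o,None,fx=4,fy=4))
st()
E
```

```text
22 39
{'time': 18.8, 'tool_pos': [0.5004, -0.2362, 0.2384], 'ee_rot': [176.948, -0.7582, 79.019], 'q': [-34.5818, 13.4609, -4.4328, 69.6118, 1.9155, -23.5389], 'force': [-0.6104, 0.5682, 0.3137], 'opening': 0.0556}
```

View pics/z13.png

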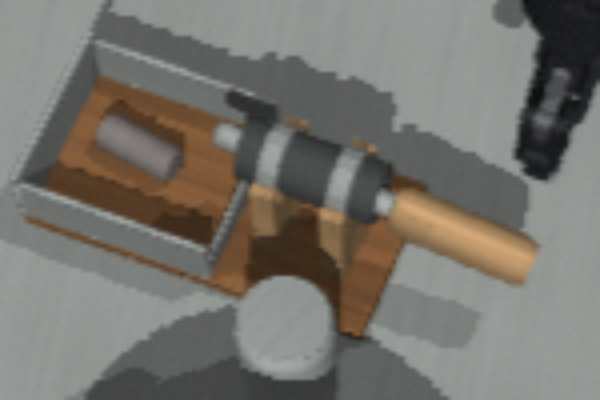

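Everything is at rest, so I'm handing the job in.

```bash
python3 -c "
from h import *
print(robot.close_job());st()"
```

```text
the job is handed in; nothing more can be done
None
the job is handed in; nothing more can be done
```

I raised the shutter to its stop, where it stays open by itself. I took the rod out of the cabinet and pushed its shaft about 120 mm into the tube. The slug dropped into the tray, and I let go of the rod and lifted the gripper clear. I handed the job in at about 19 s; no verdict came back.

- **Last pictures:** The shutter was open, with its tab over the top. The slug was lying in the tray about 0.20 m along the stand's x. The rod was resting in the tube with its tip showing at the far mouth. The slug and rod showed no visible movement between two side pictures about 0.9 s apart.
- **Jar and can:** Both look to be where they started, and the last detections agree with that to within about 1 cm. I never went near either of them at their own height.
- **What went wrong:** On the first try the shaft met the tube rim with about 8 N because the arm had drifted up by about 10 mm. I backed off, lowered it and inserted it cleanly. The tool also drifted 2–3° off vertical during the job, so the rod went in tilted by about 2.4°.
- **Detector miss:** In the last check the networks found the slug only in the top picture. They missed it in the side picture, though it is clearly visible there.

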